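# Clear the tile-cutting board and shut the tool case

### The arm

A 7-joint arm with a two-finger parallel gripper is mounted at the origin on the work surface. World frame = base frame: x ahead of the robot, y to its left, z up, the work surface at z = 0. Lengths are in m, angles in rad, forces in N, time in s.
With the tool pointing down it reaches from about 0.425 to 0.825 m from the base axis. Payload 3.6 kg.
Tool frame: the origin (TCP) lies on the centre line of the jaws, within the pads' length; the fingertips stand 17 mm ahead of it and the grasp point (between the pads) lies 2 mm behind it (env.tips_ahead is the distance from the TCP to the fingertips, in m); z points along the fingers, y is the line along which they close (so a half turn about z gives the same grasp; the last joint's range is limited). The gripper opens to 85 mm and grips with 20 to 120 N. Pads are 22 mm wide; open, the fingers measure 114 mm over their backs; the gripper's body (76 mm by 85 mm) begins 54 mm behind the grasp point. The pads swing forward as they close: fully open they stand 13 mm farther back than shut.
Start: joints at [-1.296, 0.615, -0.013, 1.423, 0.008, 1.103, -0.04], TCP at [0.193, 0.621, 0.248] pointing down, gripper open.
Joint ranges: [-3.12, 3.12], [-0.3, 2.06], [-1.34, 1.32], [0.26, 2.42], [-1.36, 4.5], [0.01, 1.98], [-2.84, 2.84]. Speed limits (rad/s): [2.79, 2.79, 3.14, 3.14, 3.14, 3.14, 3.14].

### API

Orientations are given as a unit quaternion [x, y, z, w].
In Python, from cell import env gives the robot as it stands.
- The arm moves only by the tool move_arm, never from a script. Its argument "increments" is a list of rows, each a list of 7 numbers: the turn, a rotation vector about the world's x, y, z scaled (see below), then the shift along the world's x, y, z scaled (see below), then the opening, from -1 (shut) to 1 (fully open). A call has 1 to 12 rows; each row shifts and turns the commanded pose from where the row before left it; what a row does not reach is not made up. The controller multiplies each number of a shift by 40 mm and each number of a turn by 0.12 rad. A row lasts 1/10 s, in which the tool goes at most 50 mm and 8.59 degrees, less where a joint would pass 70% of its speed; a pose out of reach is approached as far as the arm can. A call with a number of a shift or a turn outside -1 to 1 is refused whole. A call with a gripper value outside its range is refused whole. The fingers move at their own pace and stop on an object; the grip force is fixed at half the most. Time passes only in rows, so rows that do not move let the fingers close. It gives the time, the measured TCP pose, the force, the opening and the grip force at its end, in the units of the state.
- env.get_obs(): the state, without advancing time (a new reading comes with each control period).
- env.camera(name): name is "scene" or "top"; returns the picture (384x512x3 uint8, red, green, blue); there is no depth.
- env.get_calibration(name): a dict with "fovy" (degrees; the focal length in pixels is half the picture's height over the tangent of half this angle, whatever the lens; pixels are square), "cx", "cy" (the principal point, pixels), "R" (3x3) and "t" (3): a world point X has camera coordinates R X + t. Camera axes: x right, y down, z forward; pixel columns grow to the right and rows downward; lengths in m; the calibration is good to about 2 mm. A picture is of the moment at which its call begins. get_calibration takes no time and is no camera call.
- env.hand_in(): hands the job in; it is judged then, once.
The state is a dict: "time": time; "joint_positions": joint angles; "qd": joint speeds; "tau": joint torques, N m; "position": TCP position; "tcp_rot": TCP orientation; "wrist_force": force on the tool from outside, world axes, zero at the start; "ft_torque": the same for the moment, N m; "gripper_width": finger opening in m; "gripper_force": force on a finger pad.
Only numpy, scipy, OpenCV 4.12 (cv2) and the standard library are available. Lean on these libraries where they do the work, as an engineer would, in place of code of your own. Each camera call takes 0.05 s, during which the arm holds its last target. There are 200 camera calls.

### The job

Tidy up after the tiling: with the green scraper block, sweep every tile offcut off the plywood board into the blue tray at its open end; the offcuts are sharp, so do not touch them with the fingers or with the other tools. Then pack the scraper and whichever of the hand tools (spirit level, tape measure, putty knife) lie on the counter into the open tool case, and last swing its lid over and press it down until it snaps past its catch and is fully shut. Leave the stack of tiles, the blue jar and the orange carton where they are.

Things in the scene. Friction and masses are not known exactly. Their poses are not given: they have to be found in the camera images.
- station: Fixed cutting station: a plywood board, then a blue catch tray at its +x end. Origin: on the counter, under the board's centre; +x is the sweep direction. The board spans x -130..130, y -85..85, its top 70 mm above the counter. Aluminium rails 12 mm high stand on it along both sides (inner faces y = -75, +75) and across the -x end (inner face x = -120); the +x end is open.
- board_edge (a point): Middle of the board's open end, on its top face, where the offcuts fall into the tray.
- board_start (a point): Point on the board's top face, on its midline, 25 mm in front of the rear rail's inner face. The strip here (x -120..-65 of the station) is free of offcuts at the start.
- tray_in (a point): Centre of the floor of the blue catch tray: inside x 130..275, y -80..80 of the station; floor 5 mm, walls 85 mm above the counter.
- scraper: Scraper block: 130 (x) x 30 (y) x 26 mm green block with rubber foot, and on it a black grip 100 (x) x 22 (y) mm, from 26 to 56 mm high. 0.18 kg. Origin: centre of the foot's underside. Sweeps along its own y.
- level: Small yellow spirit level standing on edge, 120 (x) x 20 (y) x 42 mm high. Origin: centre of its underside. May be absent.
- tape: Red tape measure standing, 68 (x) x 38 (y) x 52 mm high. Origin: centre of its underside. May be absent.
- knife: Putty knife lying flat along x, 140 mm: blue handle x -70..15, 22 wide (y), 22 high; steel blade x 15..70, 48 wide (y), 3 thick at 11 mm height. Origin: under its mid-length, at the handle's underside. May be absent.
- case: Fixed grey tool case, outside 180 (x) x 280 (y) x 75 mm high, walls and floor 5 mm. Origin: centre of its underside. The orange lid is hinged along y at its +x side; a sprung catch sits on the middle of its -x side.
- case_in (a point): Centre of the case's inner floor, 5 mm above the counter.
- lid_hinge (a point): Middle of the lid's hinge axis (90 mm in +x of the case's centre, 75 mm above the counter).
- lid_edge (a point): Point on the lid's outer (top) face, mid-width, 165 mm from the hinge axis and 20 mm in from the free edge: where to push.
- lid (a joint): Lid angle (rad): 0 fully shut, 1.57 upright, at most 1.95. The orange lid is 185 mm from hinge to free edge, 280 wide, 12 thick; the stiff hinge stays where it is left. At about 0.09 its hook meets the catch and stops; about 10 N more at the free edge snaps it past to 0, where the catch holds it.
- chip0: Tile offcut, 45 (x) x 34 (y) x 10 mm, 35 g, terracotta with a white glazed top. Origin: centre of its underside. May be absent.
- chip1: Tile offcut, 45 (x) x 34 (y) x 10 mm, 35 g, terracotta with a brown glazed top. Origin: centre of its underside. May be absent.
- chip2: Tile offcut, 45 (x) x 34 (y) x 10 mm, 35 g, terracotta with a grey glazed top. Origin: centre of its underside. May be absent.
- chip3: Tile offcut, 45 (x) x 34 (y) x 10 mm, 35 g, terracotta with a white glazed top. Origin: centre of its underside. May be absent.
- chip4: Tile offcut, 45 (x) x 34 (y) x 10 mm, 35 g, terracotta with a grey glazed top. Origin: centre of its underside. May be absent.
- chip5: Tile offcut, 45 (x) x 34 (y) x 10 mm, 35 g, terracotta with a brown glazed top. Origin: centre of its underside. May be absent.
- tiles: Stack of square tiles, 100 x 100 x 60 mm, to be left alone. Origin: centre of its underside.
- jar: Blue jar, 70 mm across, 85 high, to be left alone. Origin: centre of its underside.
- carton: Orange and white carton, 90 x 75 x 70 mm, to be left alone. Origin: centre of its underside.
Not all that is in view belongs to the job. What is shaped like the scraper but purple or turquoise is not meant.

How it is judged:
By the outcome, as a careful person would: the job done as asked, in the order asked, and still so for the second after the job is handed in, with the robot touching nothing.
Of chip0, chip1, chip2, chip3, chip4, chip5 only 3 to 6 are there at a start; the rules pass over those that are not, and their reading is None.
Of level, tape, knife only 2 to 3 are there at a start; the rules pass over those that are not, and their reading is None.
At some moment in a run one of scraper, level, tape, knife may be knocked a few centimetres aside while the robot is not near it.
Once in a run the grip may slacken for a moment while it holds something.
It also fails if it takes over 208 s, if anything falls off the work surface, if the arm or the gripper's body presses on something with over 40 N, if the wrist force passes 120 N, or if a joint passes its speed limit or range.

## Working session

There is one attempt and no reset: what is moved stays moved. The work goes in short steps, Python scripts to look and compute and a tool call to move; the robot and the scene stay as the last step left them, time stands still between calls to the robot, and variables do not carry over. Pictures are saved under pics/ and viewed, at most 16 in all, crops included, and the job is handed in when it is done.

Besides the shell and the picture viewer there is one more tool, called after "Call:" as name(argument=value, ...), one argument or row to a line, values as JSON. move_arm: Moves the arm, as the interface text tells. Its arguments: {"type":"object","properties":{"increments":{"type":"array"}},"required":["increments"]}

```bash
ls; mkdir -p pics
cat > h.py <<'E'
import numpy as np, cv2
from cell import env
def snap(n,name):
    im=env.camera(n); cv2.imwrite(f'pics/{name}.png',cv2.cvtColor(im,cv2.COLOR_RGB2BGR)); return im
def cal(n):
    c=env.get_calibration(n); f=192/np.tan(np.radians(c['fovy'])/2)
    return f,c['cx'],c['cy'],np.array(c['R']),np.array(c['t'])
def ray(n,u,v):
    f,cx,cy,R,t=cal(n); d=R.T@np.array([(u-cx)/f,(v-cy)/f,1]); return -R.T@t,d
def onz(n,u,v,z):
    o,d=ray(n,u,v); return o+d*(z-o[2])/d[2]
def proj(n,X):
    f,cx,cy,R,t=cal(n); p=R@np.array(X,float)+t; return np.array([cx+f*p[0]/p[2],cy+f*p[1]/p[2]])
def tri(a,b):
    o1,d1=ray('top',*a);o2,d2=ray('scene',*b)
    A=np.stack([d1,-d2],1);s=np.linalg.lstsq(A,o2-o1,rcond=None)[0]
    p,q=o1+d1*s[0],o2+d2*s[1]; return (p+q)/2,np.linalg.norm(p-q)
E
python3 - <<'E'
from h import *
print(env.get_obs())
for n in('scene','top'):
    im=snap(n,n+'0'); print(n,env.get_calibration(n))
E
```

```text
pics
{'time': 0.0, 'joint_positions': array([-1.29649315,  0.61595229, -0.01260253,  1.42494083,  0.00807778,
        1.10341414, -0.04036929]), 'qd': array([ 1.60254144e-03, -5.50003081e-05, -2.03948118e-03,  1.42136390e-04,
       -5.18050408e-04,  7.12562975e-04,  1.78872058e-03]), 'tau': array([ 1.43762913e-04, -4.69212413e+01,  2.59472150e-01, -1.71032989e+01,
        1.00321393e-02,  9.72329581e-03,  8.69066184e-06]), 'position': array([0.19235925, 0.62010561, 0.24710278]), 'tcp_rot': array([ 1.49797396e-01,  9.88715816e-01, -1.31946066e-03, -1.85512110e-04]), 'wrist_force': array([ 0.01307723, -0.20321746,  0.44984938]), 'ft_torque': array([-0.01682017,  0.00078874, -0.05396234]), 'gripper_force': 0.0, 'gripper_width': 0.08536044152902328}
scene {'fovy': 50.3516451952789, 'cx': 249.69036668181786, 'cy': 187.50831759878358, 'R': array([[ 0.72435545,  0.68920841, -0.01734792],
       [ 0.50981738, -0.55241596, -0.65948681],
       [-0.46410712,  0.46885859, -0.75151593]]), 't': array([-0.36537444, -0.18193123,  1.32346466])}
top {'fovy': 50.374988970698034, 'cx': 254.06913125350349, 'cy': 193.1203700599348, 'R': array([[-0.01244962, -0.99987101, -0.01014789],
       [-0.98202476,  0.01413771, -0.18822195],
       [ 0.18834114,  0.00762219, -0.98207409]]), 't': array([0.03394917, 0.47824135, 1.27077545])}
```

View pics/scene0.png

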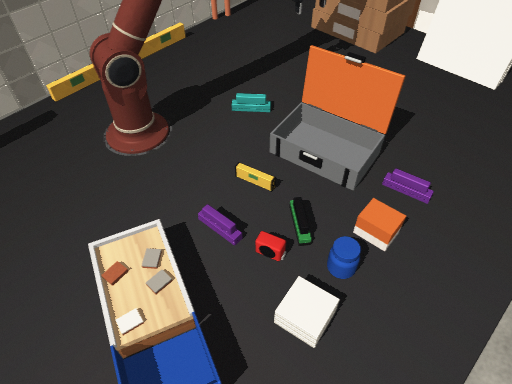

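View pics/top0.png

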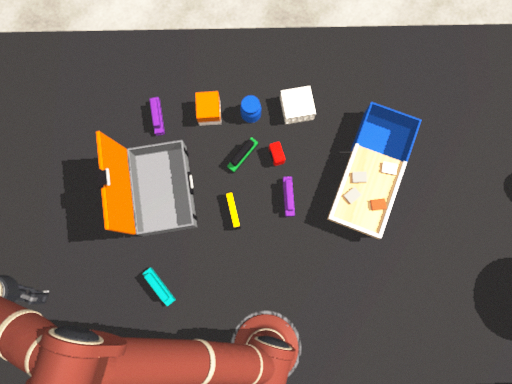

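The scene view shows the green scraper at (300,222), the yellow level at (255,176) and the red tape at (271,246). There is no knife. Four offcuts lie on the board: one brown, two grey and one white. The case is open at about (330,140), with its lid upright.

In the top view, these could be taken for the scraper:
- green at (243,154)
- purple at (157,115)
- purple at (289,195)
- turquoise at (159,286)

I choose the green one and will check it in a close crop.

```bash
cat >> h.py <<'E'
COL=dict(green=((45,80,30),(80,255,255)),yellow=((22,120,100),(34,255,255)),red=((0,200,90),(4,255,255)),purple=((130,80,60),(160,255,255)),teal=((82,100,60),(95,255,255)),blue=((105,120,50),(125,255,255)),orange=((5,200,120),(15,255,255)))
def blobs(im,c,mina=25):
    hsv=cv2.cvtColor(im,cv2.COLOR_RGB2HSV); m=cv2.inRange(hsv,*COL[c])
    if c=='red': m|=cv2.inRange(hsv,(174,200,90),(180,255,255))
    cs,_=cv2.findContours(m,cv2.RETR_EXTERNAL,cv2.CHAIN_APPROX_NONE)
    return sorted([k for k in cs if cv2.contourArea(k)>=mina],key=cv2.contourArea,reverse=True)
def rectz(n,k,z):
    P=np.array([onz(n,u,v,z)[:2] for u,v in k[:,0]])
    (c,s,a)=cv2.minAreaRect((P*1000).astype(np.float32)); return np.round(c,1),np.round(s,1),round(a,1)
E
python3 - <<'E'
from h import *
T=cv2.cvtColor(cv2.imread('pics/top0.png'),cv2.COLOR_BGR2RGB);S=cv2.cvtColor(cv2.imread('pics/scene0.png'),cv2.COLOR_BGR2RGB)
for c in COL:
    for n,im in(('top',T),('scene',S)):
        for k in blobs(im,c)[:6]:
            M=cv2.moments(k); print(c,n,round(M['m10']/M['m00'],1),round(M['m01']/M['m00'],1),cv2.contourArea(k),*rectz(n,k,{'green':.026,'yellow':.042,'red':.052}.get(c,.0)))
B=cv2.cvtColor(T,cv2.COLOR_RGB2BGR);C=cv2.cvtColor(S,cv2.COLOR_RGB2BGR)
a=cv2.resize(B[125:225,215:315],(400,400),interpolation=2);b=cv2.resize(B[95:245,325:425],(400,600),interpolation=2)
o=np.zeros((600,800,3),np.uint8);o[:400,:400]=a;o[:,400:]=b;cv2.imwrite('pics/crop1.png',o)
a=cv2.resize(C[150:280,190:320],(400,400),interpolation=2);b=cv2.resize(C[215:384,85:225],(400,483),interpolation=2)
o[:]=0;o[:400,:400]=a;o[:483,400:]=b;cv2.imwrite('pics/crop2.png',o)
E
```

```text
green top 242.6 156.6 170.0 [615.5  65.1] [ 35.1 134.7] 50.5
green scene 299.5 227.6 228.5 [622.2  62.8] [ 34.3 138. ] 50.5
green scene 76.8 79.8 76.0 [-366.3    7.7] [45.1 57.1] 72.6
green scene 165.2 37.1 47.0 [-366.1  414.8] [36.9 74.3] 55.6
yellow top 232.5 209.4 208.0 [427.6  97.7] [113.6  22.6] 13.6
yellow scene 253.8 175.1 402.0 [438.   85.3] [119.7  48.4] 13.3
yellow scene 69.2 75.8 123.0 [-376.6   -2.2] [181.4  34.3] 89.8
yellow scene 163.4 31.3 74.5 [-379.2  418.4] [188.   27.6] 90.0
red top 276.9 153.0 216.0 [609.6 -48.5] [73.7 39.1] 15.6
red scene 272.8 242.8 328.5 [626.8 -58.9] [72.9 59.8] 16.8
red scene 257.6 246.9 25.5 [611.3 -82.7] [18.4 26.1] 24.8
purple top 156.6 115.7 390.5 [766.3 362.9] [144.   39.5] 9.3
purple top 288.3 196.0 378.5 [476.6 -86.1] [137.   34.9] 2.8
purple scene 408.5 184.8 928.0 [755.7 386.4] [134.1  83.4] 9.6
purple scene 219.6 223.9 798.0 [464.7 -71.7] [149.6  53.9] 2.8
teal top 158.3 286.4 492.5 [187.8 339. ] [136.3  39.8] 38.6
teal scene 250.5 102.6 593.0 [165.2 361. ] [134.5 101.7] 41.7
blue top 387.7 131.1 2486.5 [ 686.1 -426.4] [193.6 193.1] 67.9
blue top 250.4 108.6 456.5 [787.4  36.6] [73.1 99.6] 89.1
blue scene 169.7 361.9 3986.5 [ 638.3 -397.8] [190.3 165.5] 67.5
blue scene 343.6 257.2 1076.0 [759.8  66.5] [ 73.5 125. ] 21.1
orange top 207.7 118.8 52.0 [754.8 193.7] [85.4 38.2] 68.2
```

View pics/crop1.png

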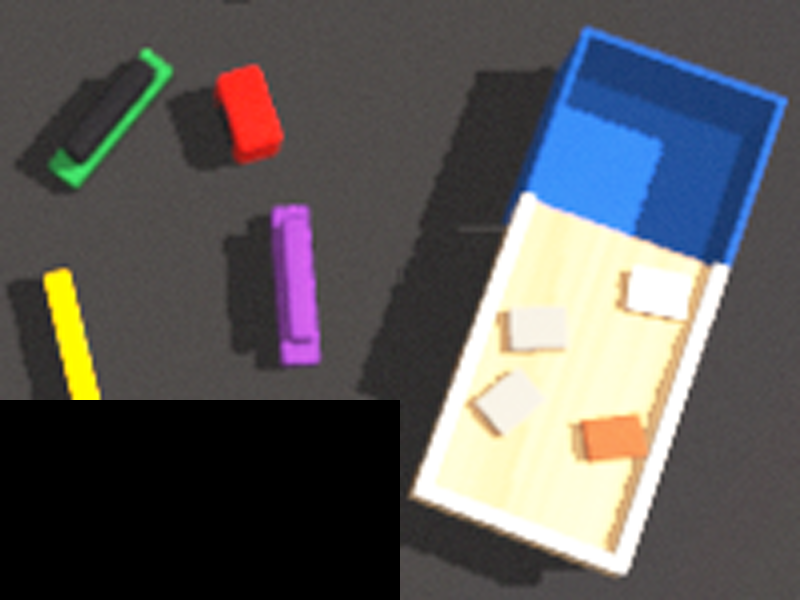

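View pics/crop2.png

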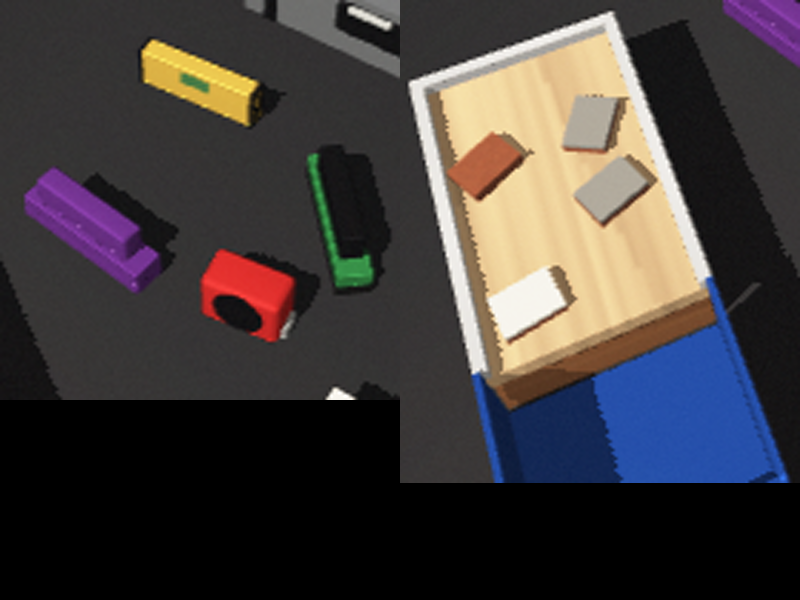

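The crops confirm the choice: the scraper is green with a black grip, and the turquoise and purple blocks are decoys. The red tape is at top pixel (277,153) and the level at (233,210). The four offcuts lie within the station. Next I measure the station and the case.

Run:
```python
from h import *
for n,L,z in(('rails',[(327.7,218.5),(382,238.5),(356.8,143.5),(406.7,161.5)],.082),('tray',[(372,102.5),(421,120)],.085),('case guess',[(183.5,141.5),(195.5,228.5),(128.5,148.5),(136.5,234)],.075),
 ('tiles',[(281,89),(312,87),(315,120),(286,122)],.06),('carton',[(196,94),(220,93),(221,120),(197,122)],.07),('scr',[(252,138),(257.5,142.5),(228,167),(233,171.5)],.026),('grip',[(249.5,140),(253.5,143),(231.5,162),(235,165)],.056)):
    P=np.array([onz('top',u,v,z)[:2]*1000 for u,v in L]);print(n,P.round(0).tolist(),P.mean(0).round(1), np.hypot(*(P[0]-P[1])).round(),[np.degrees(np.arctan2(*(P[j]-P[i])[::-1])).round(1) for i,j in((0,1),)],np.degrees(np.arctan2(*(P[2]-P[0])[::-1])).round(1) if len(P)>2 else '')
B=cv2.imread('pics/top0.png');C=cv2.imread('pics/scene0.png')
o=np.zeros((600,800,3),np.uint8);o[:500,:400]=cv2.resize(B[120:245,90:210],(400,500),interpolation=2)[:500,:400] if 0 else cv2.resize(B[120:245,95:195+5],None,fx=3.8,fy=4,interpolation=2)[:500,:400] if 0 else cv2.resize(B[120:245,95:220],(400,400),interpolation=2).repeat(1,0)[:500] if 0 else 0
o[:400,:400]=cv2.resize(B[120:245,90:215],(400,400),interpolation=2);o[:400,400:]=cv2.resize(C[45:195,265:415],(400,400),interpolation=2);cv2.imwrite('pics/crop3.png',o[:400])
```

```text
rails [[389.0, -199.0], [325.0, -362.0], [629.0, -303.0], [567.0, -458.0]] [ 477.1 -330.7] 175.0 [np.float64(-111.4)] -23.4
tray [[766.0, -360.0], [703.0, -514.0]] [ 734.6 -437.1] 166.0 [np.float64(-112.2)] 
case guess [[646.0, 253.0], [364.0, 210.0], [626.0, 431.0], [349.0, 393.0]] [496.2 322.1] 286.0 [np.float64(-171.3)] 96.7
tiles [[830.0, -67.0], [835.0, -171.0], [718.0, -176.0], [713.0, -81.0]] [ 774.1 -123.9] 104.0 [np.float64(-87.0)] -135.5
carton [[812.0, 216.0], [814.0, 136.0], [720.0, 133.0], [714.0, 211.0]] [765.  174.1] 80.0 [np.float64(-88.4)] -138.0
scr [[671.0, 32.0], [655.0, 14.0], [572.0, 113.0], [556.0, 96.0]] [613.6  64. ] 24.0 [np.float64(-131.3)] 140.9
grip [[654.0, 40.0], [644.0, 27.0], [581.0, 99.0], [570.0, 88.0]] [612.3  63.8] 17.0 [np.float64(-128.8)] 141.2
```

View pics/crop3.png

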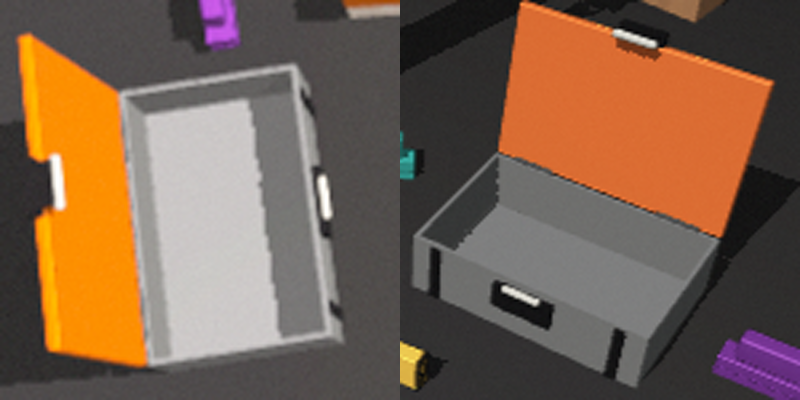

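The case crop shows these rim corners in the top view: (128,149), (183,141), (137,234) and (195.6,224). The lid is open, leaning slightly past upright. I'll check heights across the two views.

Run:
```python
from h import *
q=lambda x,y:(265+(x-400)/2.667,45+y/2.667)
t=lambda x,y:(90+x/3.2,120+y/3.2)
s=lambda x,y:(190+x/3.077,150+y/3.077)
c=lambda x,y:(215+x/4,125+y/4)
for n,a,b in[('hinge far',t(122,93),q(720,238)),('hinge near',t(150,365),q(498,153)),('front far',t(297,66),q(650,328)),('front near',t(338,333),q(415,236)),
 ('lid free far',t(22,35),q(772,80)),('lid free near',t(48,350),q(522,2)),
 ('tape',c(235,160),s(222,252)),('tape far',c(260,66),s(293,290)),('scr foot end',c(148,50),s(372,262)),('scr other foot end',c(74,186),s(310,153)),
 ('grip',c(130,60),s(362,240)),('grip2',c(80,160),s(325,150))]:
    p,e=tri(a,b);print(n,(p*1000).round(0),round(e*1000,1))
T=cv2.cvtColor(cv2.imread('pics/top0.png'),cv2.COLOR_BGR2RGB);S=cv2.cvtColor(cv2.imread('pics/scene0.png'),cv2.COLOR_BGR2RGB)
k=blobs(T,'yellow')[0];print(cv2.boxPoints(cv2.minAreaRect(k)).round(1).tolist())
k=blobs(S,'yellow')[0];print(cv2.approxPolyDP(k,2,True)[:,0].tolist())
# chips in station frame
C0=np.array([.477,-.331]);d=np.radians(-22.4);R=np.array([[np.cos(d),np.sin(d)],[-np.sin(d),np.cos(d)]])
for nm,x,y in[('white',656,293),('g1',535,328),('g2',507,402),('brown',614,438)]:
    print(nm,(R@(onz('top',325+(x-400)/4,95+y/4,.08)[:2]-C0)*1000).round())
```

```text
hinge far [627. 435.  76.] 7.8
hinge near [352. 396.  71.] 7.1
front far [650. 258.  86.] 11.8
front near [381. 214.  76.] 9.5
lid free far [622. 463. 258.] 2.8
lid free near [346. 426. 252.] 0.9
tape [577. -36.  32.] 7.1
tape far [652. -50.  67.] 23.2
scr foot end [673.  35.  36.] 8.8
scr other foot end [559.  98.  24.] 6.8
grip [659.  47.  43.] 0.6
grip2 [576.  92.  46.] 9.7
[[224.8000030517578, 193.3000030517578], [231.60000610351562, 191.60000610351562], [240.10000610351562, 225.5], [233.3000030517578, 227.1999969482422]]
[[238, 164], [237, 172], [242, 178], [248, 176], [247, 180], [269, 188], [265, 185], [269, 185], [272, 176]]
white [ 90. -38.]
g1 [28. 41.]
g2 [-36.  42.]
brown [-32. -44.]
```

Call:
move_arm(
  increments=[
    [0,0,0,0.5,-0.5,0,1],
    [0,0,0,0.5,-0.5,0,1],
  ],
)

```text
time: 0.3
position: [0.2318, 0.5805, 0.2473]
tcp_rot: [0.148, 0.989, -0.001, -0.0]
wrist_force: [1.5, -0.2, -0.2]
gripper_width: 0.0852
gripper_force: 0.0
```

Run:
```python
from h import *
o=env.get_obs();print(o['joint_positions'].round(3),o['position'],o['tcp_rot'],o['time'])
```

```text
[-1.218  0.576 -0.014  1.501  0.008  1.066  0.04 ] [0.23177306 0.58050765 0.24734878] [ 1.48453154e-01  9.88919104e-01 -7.18991288e-04 -3.88408693e-04] 0.3
```

Call:
move_arm(
  increments=[
    [0,0,0,0.24,-0.83,0.43,1],
    [0,0,0,0.24,-0.83,0.43,1],
    [0,0,0,0.24,-0.83,0.43,1],
    [0,0,0,0.24,-0.83,0.43,1],
    [0,0,0,0.24,-0.83,0.43,1],
    [0,0,0,0.24,-0.83,0.43,1],
    [0,0,0,0,0,0,1],
  ],
)

```text
time: 1.0
position: [0.2933, 0.3774, 0.3539]
tcp_rot: [0.154, 0.988, 0.001, 0.002]
wrist_force: [0.4, 0.5, 0.8]
gripper_width: 0.0855
gripper_force: 0.0
```

Call:
move_arm(
  increments=[
    [0,0,-0.3,0.735,-0.715,-0.34,1],
    [0,0,-0.3,0.735,-0.715,-0.34,1],
    [0,0,-0.3,0.735,-0.715,-0.34,1],
    [0,0,-0.3,0.735,-0.715,-0.34,1],
    [0,0,-0.3,0.735,-0.715,-0.34,1],
    [0,0,-0.3,0.735,-0.715,-0.34,1],
    [0,0,-0.3,0.735,-0.715,-0.34,1],
    [0,0,-0.3,0.735,-0.715,-0.34,1],
    [0,0,-0.3,0.735,-0.715,-0.34,1],
    [0,0,-0.3,0.735,-0.715,-0.34,1],
    [0,0,-0.3,0.735,-0.715,-0.34,1],
    [0,0,0,0,0,0,1],
  ],
)

```text
time: 2.2
position: [0.6154, 0.0603, 0.1985]
tcp_rot: [0.346, 0.938, -0.003, -0.0]
wrist_force: [-1.0, 0.3, -0.1]
gripper_width: 0.0858
gripper_force: 0.0
```

```bash
cat >> h.py <<'E'
def st(tx=None,ty=None,tz=None,tpsi=None):
    o=env.get_obs();p=o['position'];q=o['tcp_rot'];psi=np.degrees(2*np.arctan2(q[1],q[0]))-90
    print('t',round(o['time'],1),'p',(p*1000).round(1),'psi',round(psi,1),'q',q.round(3),'F',o['wrist_force'].round(1),'w',round(o['gripper_width']*1000,1),o['gripper_force'],'j',o['joint_positions'].round(2))
    if tx is not None:
        d=(np.array([tx,ty,tz])-p*1000)/40; a=(tpsi-psi+90)%180-90
        print('units',d.round(2),'turn',round(a/6.875,2))
E
python3 - <<'E'
from h import *
st(614,64.5,47,51)
im=snap('top','top1')
k=blobs(im,'green')[0];print(rectz('top',k,.026));
im=snap('scene','scene1')
k=blobs(im,'green')[0];print(rectz('scene',k,.026))
E
```

```text
t 2.2 p [615.4  60.3 198.5] psi 49.6 q [ 0.346  0.938 -0.003 -0.   ] F [-1.   0.3 -0.1] w 85.8 0.0 j [-0.26  0.62  0.22  1.59 -0.15  0.95  0.86]
units [-0.04  0.11 -3.79] turn 0.21Traceback (most recent call last):
  File "<stdin>", line 4, in <module>
IndexError: list index out of range
```

Call:
move_arm(
  increments=[
    [0,0,0.21,-0.04,0.11,-0.8,1],
    [0,0,0,0,0,-0.8,1],
    [0,0,0,0,0,-0.8,1],
    [0,0,0,0,0,-0.7,1],
    [0,0,0,0,0,-0.4,1],
    [0,0,0,0,0,-0.28,1],
    [0,0,0,0,0,0,1],
  ],
)

```text
time: 2.95
position: [0.6105, 0.073, 0.0493]
tcp_rot: [0.329, 0.944, -0.0, -0.002]
wrist_force: [-0.1, -0.5, 0.2]
gripper_width: 0.085
gripper_force: 0.0
```

Run:
```python
from h import *
st(614,64.5,47,51)
snap('scene','scene2');im=cv2.imread('pics/scene2.png');cv2.imwrite('pics/crop4.png',cv2.resize(im[130:290,210:410],(800,600),interpolation=2))
```

```text
t 3.0 p [610.5  73.   49.3] psi 51.6 q [ 0.329  0.944 -0.    -0.002] F [-0.1 -0.5  0.2] w 85.0 0.0 j [-0.25  0.81  0.15  1.71 -0.19  0.64  0.91]
units [ 0.09 -0.21 -0.06] turn -0.09
```

View pics/crop4.png

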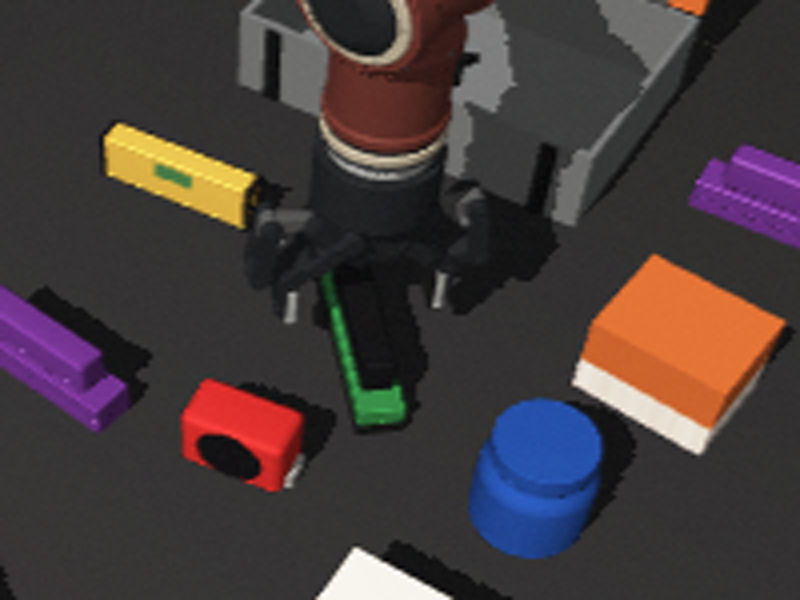

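The fingers straddle the black grip near mid-length. I make a small correction and close.

Call:
move_arm(
  increments=[
    [0,0,-0.09,0.09,-0.2,-0.06,1],
    [0,0,0,0,0,0,-1],
    [0,0,0,0,0,0,-1],
    [0,0,0,0,0,0,-1],
    [0,0,0,0,0,0,-1],
    [0,0,0,0,0,0,-1],
    [0,0,0,0,0,0,-1],
    [0,0,0,0,0,0,-1],
  ],
)

```text
time: 3.8
position: [0.6165, 0.0643, 0.049]
tcp_rot: [0.334, 0.942, 0.001, 0.001]
wrist_force: [1.4, 1.6, 4.2]
gripper_width: 0.0208
gripper_force: 59.6
```

Run:
```python
from h import *
st(614,64.5,47,51)
```

```text
t 3.8 p [616.5  64.3  49. ] psi 50.9 q [0.334 0.942 0.001 0.001] F [1.4 1.6 4.2] w 20.8 59.578755497932434 j [-0.23  0.81  0.16  1.7  -0.19  0.64  0.92]
units [-0.06  0.01 -0.05] turn 0.01
```

Call:
move_arm(
  increments=[
    [0,0,0,0,0,0.5,-1],
    [0,0,0,0,0,0.9,-1],
    [0,0,0,0,0,0.9,-1],
    [0,0,0,0,0,0.9,-1],
    [0,0,0,0,0,0.5,-1],
    [0,0,0,0,0,0,-1],
  ],
)

```text
time: 4.4
position: [0.6166, 0.0627, 0.1986]
tcp_rot: [0.335, 0.942, 0.001, 0.002]
wrist_force: [0.8, 0.3, -2.6]
gripper_width: 0.0209
gripper_force: 59.2
```

Call:
move_arm(
  increments=[
    [0,0,-0.8,-0.3,-0.5,0,-1],
    [0,0,-0.97,-0.516,-0.816,0,-1],
    [0,0,-0.97,-0.516,-0.816,0,-1],
    [0,0,-0.97,-0.516,-0.816,0,-1],
    [0,0,-0.97,-0.516,-0.816,0,-1],
    [0,0,-0.97,-0.516,-0.816,0,-1],
    [0,0,-0.97,-0.516,-0.816,0,-1],
    [0,0,-0.97,-0.516,-0.816,0,-1],
    [0,0,-0.97,-0.516,-0.816,0,-1],
    [0,0,-0.97,-0.516,-0.816,0,-1],
    [0,0,-0.8,-0.5,-0.8,0,-1],
    [0,0,0,0,0,0,-1],
  ],
)

```text
time: 5.6
position: [0.392, -0.2872, 0.1949]
tcp_rot: [0.823, 0.568, -0.003, -0.001]
wrist_force: [-0.9, -0.1, -2.8]
gripper_width: 0.021
gripper_force: 59.2
```

Run:
```python
from h import *
st(388,-294,200,-22.4)
im=snap('top','top3')
for c in('green','yellow','red'):
  for k in blobs(im,c)[:2]:print(c,rectz('top',k,{'green':.176,'yellow':.042,'red':.052}[c]))
snap('scene','scene3');C=cv2.imread('pics/scene3.png')
o=np.zeros((600,800,3),np.uint8);o[:,:400]=cv2.resize(cv2.imread('pics/top3.png')[120:270,310:410],(400,600),interpolation=2);o[:,400:]=cv2.resize(C[190:370,80:200],(400,600),interpolation=2);cv2.imwrite('pics/crop5.png',o)
```

```text
t 5.6 p [ 392.  -287.2  194.9] psi -20.8 q [ 0.823  0.568 -0.003 -0.001] F [-0.9 -0.1 -2.8] w 21.0 59.16639804840088 j [ 0.19  0.48  0.57  1.96 -0.35  0.8   0.6 ]
units [-0.1  -0.17  0.13] turn -0.23
green (array([ 410.4, -232.7]), array([18. , 32.7]), 54.2)
yellow (array([427.3,  97.4]), array([114.4,  22.9]), 12.8)
red (array([610.3, -48.8]), array([74.6, 38.8]), 14.7)
```

View pics/crop5.png

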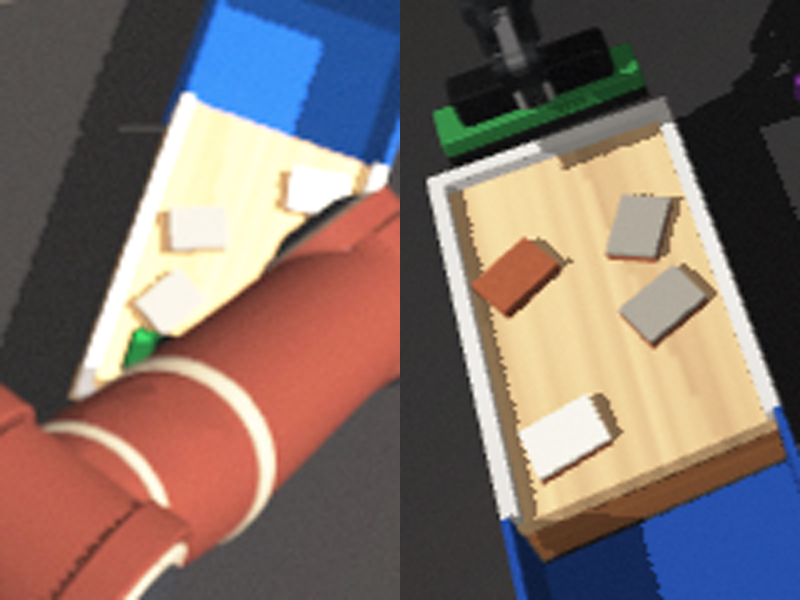

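The top crop is mostly hidden by the arm. The scene crop shows the scraper held level behind the rear rail, its front edge running from (437,118) to (640,62), and four offcuts clear of the start strip. I work out its lateral offset.

```bash
cat >> h.py <<'E'
C0=np.array([.477,-.331]);_d=np.radians(-22.4);RS=np.array([[np.cos(_d),np.sin(_d)],[-np.sin(_d),np.cos(_d)]])
def sta(p): return (RS@(np.array(p)[:2]-C0)*1000).round(1)
def wor(x,y): return (C0*1000+RS.T@np.array([x,y])).round(1)
E
python3 - <<'E'
from h import *
f=lambda x,y:(80+(x-400)/3.333,190+y/3.333)
for p in[(437,118),(640,62)]: print(sta(onz('scene',*f(*p),.172)))
for p in[(447,160),(648,92)]: print('bot',sta(onz('scene',*f(*p),.146)))
for p in[(430,180),(668,100),(512,522),(778,408)]: print('rail outer',sta(onz('scene',*f(*p),.082)))
print('tcp',sta(env.get_obs()['position']),wor(-97,0),wor(-97,-2),wor(160,0))
E
```

```text
[-97.  -49.3]
[-86.9  80.2]
bot [-83.  -53.2]
bot [-82.   79.1]
rail outer [-123.6  -77. ]
rail outer [-121.3   92. ]
rail outer [135.3 -73.3]
rail outer [133.4  88.9]
tcp [-93.7  14.1] [ 387.3 -294. ] [ 386.6 -295.9] [ 624.9 -392. ]
```

Run:
```python
from h import *
f=lambda x,y:(80+(x-400)/3.333,190+y/3.333)
T=[(327.7,218.5),(382,238.5),(356.8,143.5),(406.7,161.5)];S=[(668,100),(430,180),(778,408),(512,522)]
for a,b in zip(T,S):
    p,e=tri(a,f(*b));print(sta(p),(p[2]*1000).round(1),round(e*1000,1))
# inner corners of rails at top, from original scene via white mask edges
im=cv2.cvtColor(cv2.imread('pics/scene0.png'),cv2.COLOR_BGR2HSV);m=cv2.inRange(im,(0,0,165),(180,40,255));m[:210]=0;m[:,220:]=0
k=max(cv2.findContours(m,0,1)[0],key=cv2.contourArea)
P=np.array([sta(onz('scene',u,v,.082)) for u,v in k[:,0]])
print('scene rail y max/min',np.percentile(P[:,1],[1,99]),'x',np.percentile(P[:,0],[1,99]))
im=cv2.cvtColor(cv2.imread('pics/top0.png'),cv2.COLOR_BGR2HSV);m=cv2.inRange(im,(0,0,200),(180,30,255));m[:100]=0;m[:,:320]=0;m[250:]=0
for k in sorted(cv2.findContours(m,0,1)[0],key=cv2.contourArea)[-3:]:
    P=np.array([sta(onz('top',u,v,.082)) for u,v in k[:,0]]);print('top',cv2.contourArea(k),np.percentile(P[:,1],[1,99]),np.percentile(P[:,0],[1,99]))
```

```text
[-129.8   89.7] 72.2 5.5
[-128.   -82.7] 78.2 10.0
[131.3  85.9] 78.9 6.2
[132.6 -78.8] 78.3 9.7
scene rail y max/min [-79.5  89.9] x [-126.776  130.828]
top 125.5 [16.86 62.44] [-57.368  -8.784]
top 151.0 [-62.53 -13.17] [ 72.676 114.736]
top 716.0 [-84.4  88.2] [-130.393  129.451]
```

Call:
move_arm(
  increments=[
    [0,0,-0.23,0,-0.11,0,-1],
    [0,0,0,0,0,-0.5,-1],
    [0,0,0,0,0,-0.5,-1],
    [0,0,0,0,0,-0.5,-1],
    [0,0,0,0,0,0,-1],
    [0,0,0,0,0,0,-1],
  ],
)

```text
time: 6.3
position: [0.3982, -0.2861, 0.136]
tcp_rot: [0.827, 0.562, -0.0, -0.001]
wrist_force: [0.9, 0.6, -2.2]
gripper_width: 0.0208
gripper_force: 59.1
```

Run:
```python
from h import *
st(391.6,-291.5,121,-22.4);print(sta(env.get_obs()['position']))
snap('scene','scene4');C=cv2.imread('pics/scene4.png')
cv2.imwrite('pics/crop6.png',cv2.resize(C[200:350,80:220],(700,600)[:2] if 0 else (560,600),interpolation=2))
```

```text
t 6.3 p [ 398.2 -286.1  136. ] psi -21.6 q [ 0.827  0.562 -0.    -0.001] F [ 0.9  0.6 -2.2] w 20.8 59.12226855754852 j [ 0.24  0.58  0.5   2.02 -0.44  0.66  0.65]
units [-0.16 -0.13 -0.38] turn -0.11
[-90.   11.5]
```

View pics/crop6.png

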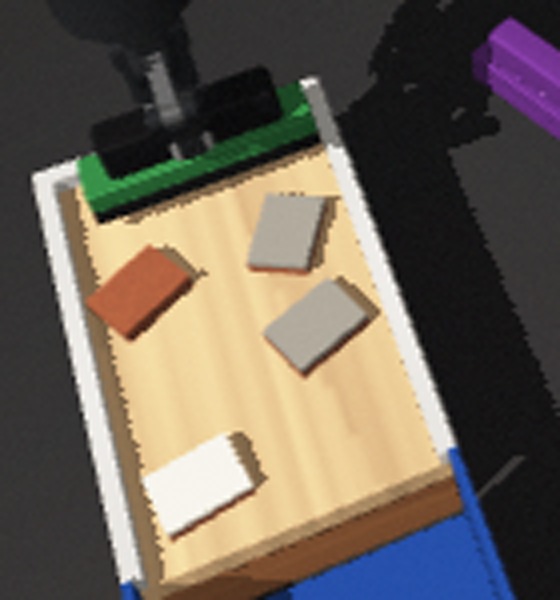

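The scraper sits just inside the rails, about 7 mm too far towards the +y (right) rail. I correct that before lowering.

Call:
move_arm(
  increments=[
    [0,0,-0.11,-0.16,-0.15,0,-1],
    [0,0,0,0,0,0,-1],
    [0,0,0,0,0,-0.15,-1],
    [0,0,0,0,0,0,-1],
    [0,0,0,0,0,0,-1],
  ],
)

```text
time: 6.85
position: [0.3914, -0.2925, 0.1301]
tcp_rot: [0.831, 0.556, 0.0, -0.0]
wrist_force: [0.5, -0.5, -2.9]
gripper_width: 0.0209
gripper_force: 59.3
```

Run:
```python
from h import *
st(391.6,-291.5,121,-22.4);print(sta(env.get_obs()['position']))
```

```text
t 6.8 p [ 391.4 -292.5  130.1] psi -22.4 q [ 0.831  0.556  0.    -0.   ] F [ 0.5 -0.5 -2.9] w 20.9 59.25902009010315 j [ 0.27  0.58  0.49  2.03 -0.45  0.64  0.67]
units [ 0.01  0.03 -0.23] turn 0.01
[-93.8   3. ]
```

Call:
move_arm(
  increments=[
    [0,0,0,0,0,-0.1,-1],
    [0,0,0,0,0,-0.08,-1],
    [0,0,0,0,0,0,-1],
    [0,0,0,0,0,0,-1],
  ],
)

```text
time: 7.25
position: [0.3913, -0.2927, 0.1229]
tcp_rot: [0.831, 0.556, -0.0, -0.0]
wrist_force: [-0.8, 0.0, -2.5]
gripper_width: 0.0211
gripper_force: 59.3
```

Call:
move_arm(
  increments=[
    [0,0,0,0,0,-0.05,-1],
    [0,0,0,0,0,0,-1],
  ],
)

```text
time: 7.45
position: [0.3913, -0.2927, 0.1209]
tcp_rot: [0.831, 0.556, -0.0, -0.0]
wrist_force: [-0.6, 0.2, -1.7]
gripper_width: 0.0207
gripper_force: 59.3
```

Run:
```python
from h import *
st(391.6,-291.5,121,-22.4);print(sta(env.get_obs()['position']))
snap('scene','scene5');C=cv2.imread('pics/scene5.png')
cv2.imwrite('pics/crop7.png',cv2.resize(C[205:285,80:180],(700,560),interpolation=2))
```

```text
t 7.5 p [ 391.3 -292.7  120.9] psi -22.5 q [ 0.831  0.556 -0.    -0.   ] F [-0.6  0.2 -1.7] w 20.7 59.258583784103394 j [ 0.28  0.6   0.48  2.03 -0.46  0.62  0.68]
units [0.01 0.03 0.  ] turn 0.01
[-93.8   2.8]
```

View pics/crop7.png

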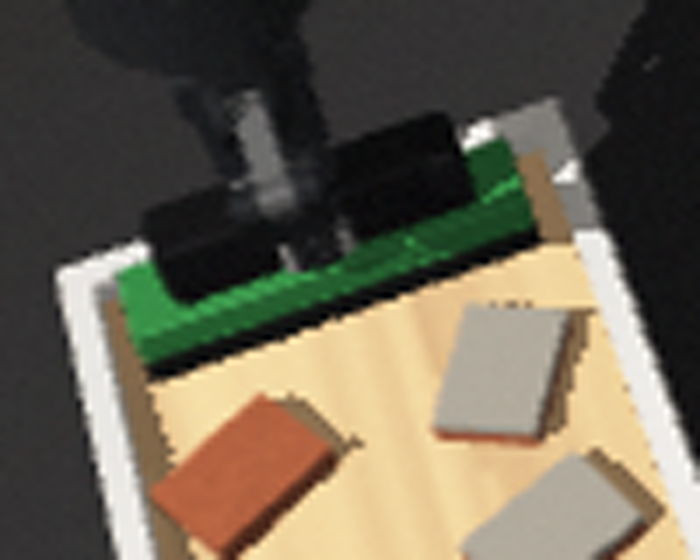

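The scraper is down and square in the channel, with the rail gap slightly larger on the right. I nudge it +2 mm and start the sweep.

Call:
move_arm(
  increments=[
    [0,0,0,0.02,0.05,0,-1],
    [0,0,0,0.12,-0.05,0,-1],
    [0,0,0,0.23,-0.095,0,-1],
    [0,0,0,0.23,-0.095,0,-1],
    [0,0,0,0.23,-0.095,0,-1],
    [0,0,0,0.23,-0.095,0,-1],
    [0,0,0,0.23,-0.095,0,-1],
    [0,0,0,0.23,-0.095,0,-1],
    [0,0,0,0,0,0,-1],
  ],
)

```text
time: 8.4
position: [0.4542, -0.3163, 0.1211]
tcp_rot: [0.831, 0.556, 0.0, 0.001]
wrist_force: [1.1, 0.4, -2.0]
gripper_width: 0.0209
gripper_force: 59.3
```

Run:
```python
from h import *
st(*wor(-20,5),121,-22.4);print(sta(env.get_obs()['position']))
```

```text
t 8.4 p [ 454.2 -316.3  121.1] psi -22.4 q [0.831 0.556 0.    0.001] F [ 1.1  0.4 -2. ] w 20.9 59.285380840301514 j [ 0.26  0.67  0.49  1.86 -0.46  0.72  0.62]
units [ 0.16 -0.06 -0.  ] turn -0.0
[-26.7   4.9]
```

Call:
move_arm(
  increments=[
    [0,0,0,0.12,-0.05,0,-1],
    [0,0,0,0.23,-0.095,0,-1],
    [0,0,0,0.23,-0.095,0,-1],
    [0,0,0,0.23,-0.095,0,-1],
    [0,0,0,0.23,-0.095,0,-1],
    [0,0,0,0.23,-0.095,0,-1],
    [0,0,0,0.23,-0.095,0,-1],
    [0,0,0,0.23,-0.095,0,-1],
    [0,0,0,0.12,-0.05,0,-1],
    [0,0,0,0,0,0,-1],
  ],
)

```text
time: 9.4
position: [0.5274, -0.3465, 0.121]
tcp_rot: [0.831, 0.556, 0.0, 0.001]
wrist_force: [-0.2, 0.4, -2.2]
gripper_width: 0.021
gripper_force: 59.3
```

Run:
```python
from h import *
st(*wor(150,5),121,-22.4);print(sta(env.get_obs()['position']))
snap('scene','scene6');C=cv2.imread('pics/scene6.png')
cv2.imwrite('pics/crop8.png',cv2.resize(C[215:384,80:240],(560,592),interpolation=2))
```

```text
t 9.4 p [ 527.4 -346.5  121. ] psi -22.4 q [0.831 0.556 0.    0.001] F [-0.2  0.4 -2.2] w 21.0 59.323890209198 j [ 0.26  0.77  0.5   1.63 -0.46  0.86  0.55]
units [ 2.26 -0.92  0.  ] turn 0.0
[52.5  4.9]
```

View pics/crop8.png

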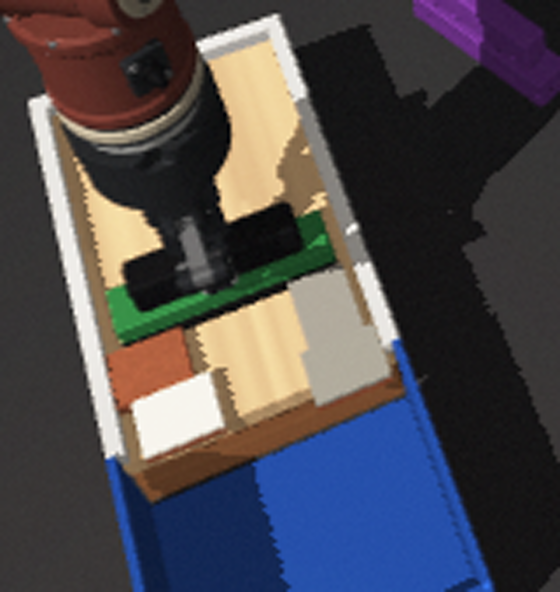

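All four offcuts are pushed ahead of the scraper near the board's end, and none has slipped behind. I finish the sweep.

Call:
move_arm(
  increments=[
    [0,0,0,0.12,-0.05,0,-1],
    [0,0,0,0.23,-0.095,0,-1],
    [0,0,0,0.23,-0.095,0,-1],
    [0,0,0,0.23,-0.095,0,-1],
    [0,0,0,0.23,-0.095,0,-1],
    [0,0,0,0.23,-0.095,0,-1],
    [0,0,0,0.23,-0.095,0,-1],
    [0,0,0,0.23,-0.095,0,-1],
    [0,0,0,0.23,-0.095,0,-1],
    [0,0,0,0.23,-0.095,0,-1],
    [0,0,0,0.12,-0.05,0,-1],
    [0,0,0,0,0,0,-1],
  ],
)

```text
time: 10.65
position: [0.6191, -0.3844, 0.1209]
tcp_rot: [0.831, 0.556, 0.0, 0.0]
wrist_force: [0.5, -0.8, -3.1]
gripper_width: 0.0208
gripper_force: 59.2
```

```bash
cat >> h.py <<'E'
def chipmask(im,z,x0,x1):
    # non-wood pixels of the board / non-blue pixels in tray, printed as station positions
    f=cv2.cvtColor(im,cv2.COLOR_RGB2HSV)
    return f
E
python3 - <<'E'
from h import *
st(*wor(150,5),121,-22.4);print(sta(env.get_obs()['position']))
snap('scene','scene7');C=cv2.imread('pics/scene7.png')
cv2.imwrite('pics/crop9.png',cv2.resize(C[215:384,80:240],(560,592),interpolation=2))
E
```

```text
t 10.7 p [ 619.1 -384.4  120.9] psi -22.4 q [0.831 0.556 0.    0.   ] F [ 0.5 -0.8 -3.1] w 20.8 59.22959804534912 j [ 0.29  0.91  0.5   1.3  -0.46  1.04  0.46]
units [-0.04  0.02  0.  ] turn 0.01
[151.7   4.8]
```

View pics/crop9.png

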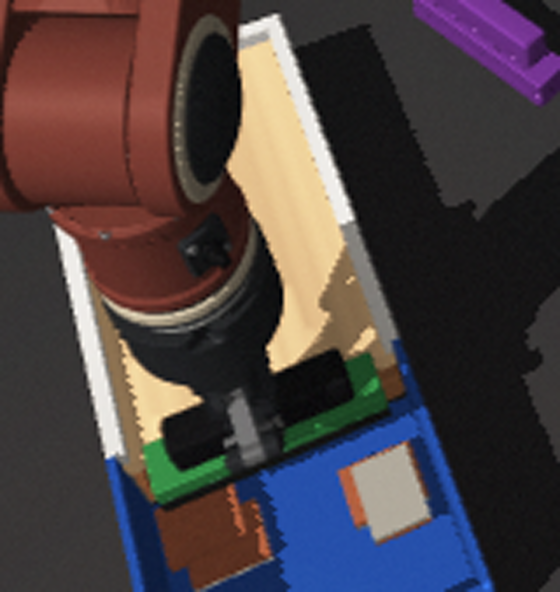

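The brown, white and grey offcuts lie in the tray, with a second terracotta edge visible under the grey one. I lift off and carry the scraper towards the case.

Call:
move_arm(
  increments=[
    [0,0,0,0,0,0.5,-1],
    [0,0,0,0,0,0.6,-1],
    [0,0,0,0,0,0.3,-1],
    [0,0,0.245,-0.05,0.5,0,-1],
    [0,0,0.245,-0.05,0.9,0,-1],
    [0,0,0.245,-0.05,0.9,0,-1],
    [0,0,0.245,-0.05,0.9,0,-1],
    [0,0,0.245,-0.05,0.9,0,-1],
    [0,0,0.245,-0.05,0.9,0,-1],
    [0,0,0.245,-0.05,0.9,0,-1],
    [0,0,0.245,-0.05,0.5,0,-1],
    [0,0,0,0,0,0,-1],
  ],
)

```text
time: 11.9
position: [0.6025, -0.1225, 0.1767]
tcp_rot: [0.758, 0.652, 0.001, -0.002]
wrist_force: [-0.0, 0.4, -1.6]
gripper_width: 0.021
gripper_force: 59.4
```

Run:
```python
from h import *
st(585,336,170,7.9)
T=snap('top','top8');S=snap('scene','scene8')
for n,im in(('top',T),('scene',S)):
    hsv=cv2.cvtColor(im,cv2.COLOR_RGB2HSV)
    # tray: non-blue pixels inside the tray floor; board: anything unlike wood
    V,U=np.mgrid[0:384,0:512]; 
    for nm,z,(x0,x1,y0,y1) in(('tray',.01,(135,272,-75,82)),('board',.07,(-115,128,-68,76))):
        poly=np.array([proj(n,[*(wor(x,y)/1000),z]) for x,y in((x0,y0),(x1,y0),(x1,y1),(x0,y1))]).astype(np.int32)
        m=np.zeros(hsv.shape[:2],np.uint8);cv2.fillPoly(m,[poly],255)
        h=hsv[...,0].astype(int)
        bg=((h>=100)&(h<=130)&(hsv[...,1]>80)) if nm=='tray' else ((h>=10)&(h<=24)&(hsv[...,1]>50)&(hsv[...,1]<170))
        k=((m>0)&~bg).astype(np.uint8)
        for c in cv2.findContours(k,0,1)[0]:
            if cv2.contourArea(c)>15:
                M=cv2.moments(c);u,v=M['m10']/M['m00'],M['m01']/M['m00'];print(n,nm,round(u),round(v),'area',cv2.contourArea(c),sta(onz(n,u,v,z)),im[int(v),int(u)])
a=np.zeros((600,800,3),np.uint8);B=cv2.imread('pics/top8.png');C=cv2.imread('pics/scene8.png')
a[:,:400]=cv2.resize(B[95:245,325:425],(400,600),interpolation=2);a[:483,400:]=cv2.resize(C[215:384,85:225],(400,483),interpolation=2);cv2.imwrite('pics/crop10.png',a)
```

```text
t 11.9 p [ 602.5 -122.5  176.7] psi -8.6 q [ 0.758  0.652  0.001 -0.002] F [-0.   0.4 -1.6] w 21.0 59.35555279254913 j [-0.12  0.68  0.49  1.63 -0.38  0.94  0.36]
units [-0.44 11.46 -0.17] turn 2.4
top tray 377 149 area 618.5 [165.7   6.1] [ 63 149 249]
top board 366 188 area 3372.0 [5.  8.1] [255 253 212]
scene tray 140 367 area 673.0 [165.3 -44.4] [90 47 31]
scene tray 190 355 area 485.0 [184.1  55.3] [177 169 156]
```

View pics/crop10.png

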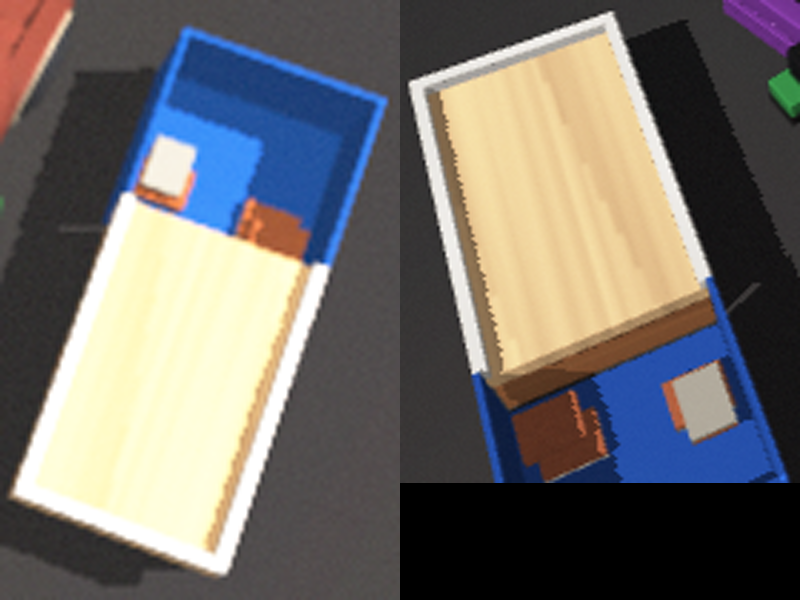

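The board is empty, and two piles of two offcuts lie in the tray (top pixels (367,137) and (393,152)). I carry on to the case.

Call:
move_arm(
  increments=[
    [0,0,0.2,-0.04,0.6,0,-1],
    [0,0,0.2,-0.04,1,0,-1],
    [0,0,0.2,-0.04,1,0,-1],
    [0,0,0.2,-0.04,1,0,-1],
    [0,0,0.2,-0.04,1,0,-1],
    [0,0,0.2,-0.04,1,0,-1],
    [0,0,0.2,-0.04,1,0,-1],
    [0,0,0.2,-0.04,1,0,-1],
    [0,0,0.2,-0.04,1,0,-1],
    [0,0,0.2,-0.04,1,0,-1],
    [0,0,0.2,-0.04,1,0,-1],
    [0,0,0.2,0,0.8,0,-1],
  ],
)

```text
time: 13.2
position: [0.5856, 0.3285, 0.177]
tcp_rot: [0.659, 0.752, 0.0, 0.0]
wrist_force: [0.8, 0.4, -2.4]
gripper_width: 0.0209
gripper_force: 59.3
```

Call:
move_arm(
  increments=[
    [0,0,0,0,0,0,-1],
    [0,0,0,0,0,0,-1],
  ],
)

```text
time: 13.4
position: [0.5858, 0.3264, 0.1767]
tcp_rot: [0.66, 0.752, -0.001, 0.001]
wrist_force: [0.9, -1.5, -1.8]
gripper_width: 0.0211
gripper_force: 59.3
```

Run:
```python
from h import *
st(585,336,55,7.9)
S=snap('scene','scene9')
for k in blobs(S,'green')[:2]:print(rectz('scene',k,.176-.023))
```

```text
t 13.4 p [585.8 326.4 176.7] psi 7.5 q [ 0.66   0.752 -0.001  0.001] F [ 0.9 -1.5 -1.8] w 21.1 59.2717981338501 j [-0.78  0.75  0.45  1.45 -0.35  1.02 -0.12]
units [-0.02  0.24 -3.04] turn 0.06
(array([592.7, 312.9]), array([ 33.8, 130.8]), 7.2)
(array([-164.5,  -64.2]), array([38.3, 48.5]), 72.6)
```

Call:
move_arm(
  increments=[
    [0,0,0.06,-0.02,0.15,0,-1],
    [0,0,0,0,0,-0.6,-1],
    [0,0,0,0,0,-0.8,-1],
    [0,0,0,0,0,-0.8,-1],
    [0,0,0,0,0,-0.4,-1],
    [0,0,0,0,0,-0.2,-1],
    [0,0,0,0,0,0,-1],
    [0,0,0,0,0,0,-1],
  ],
)

```text
time: 14.25
position: [0.5856, 0.3338, 0.0667]
tcp_rot: [0.657, 0.754, 0.001, 0.001]
wrist_force: [0.4, 0.8, -1.7]
gripper_width: 0.0209
gripper_force: 59.2
```

Run:
```python
from h import *
st(585,333,55,7.9)
```

```text
t 14.2 p [585.6 333.8  66.7] psi 7.9 q [0.657 0.754 0.001 0.001] F [ 0.4  0.8 -1.7] w 20.9 59.24255847930908 j [-0.76  0.88  0.39  1.53 -0.42  0.82 -0.07]
units [-0.01 -0.02 -0.29] turn -0.0
```

Call:
move_arm(
  increments=[
    [0,0,0,0,0,-0.15,-1],
    [0,0,0,0,0,-0.1,-1],
    [0,0,0,0,0,-0.04,-1],
    [0,0,0,0,0,0,-1],
  ],
)

```text
time: 14.65
position: [0.5842, 0.3338, 0.0541]
tcp_rot: [0.656, 0.754, 0.0, -0.0]
wrist_force: [-0.6, -0.2, 0.9]
gripper_width: 0.0211
gripper_force: 59.6
```

Call:
move_arm(
  increments=[
    [0,0,0,0,0,0,-0.1],
    [0,0,0,0,0,0,-0.1],
    [0,0,0,0,0,0,-0.1],
    [0,0,0,0,0,0,-0.1],
    [0,0,0,0,0,0.5,-0.1],
    [0,0,0,0,0,0.8,-0.1],
    [0,0,0,0,0,0.8,-0.1],
    [0,0,0,0,0,0.8,-0.1],
    [0,0,0,0,0,0.5,-0.1],
    [0,0,0,0,0,0,1],
  ],
)

```text
time: 15.65
position: [0.5864, 0.3342, 0.1935]
tcp_rot: [0.657, 0.754, 0.004, 0.002]
wrist_force: [-0.4, -0.5, -0.2]
gripper_width: 0.0516
gripper_force: 0.0
```

Run:
```python
from h import *
st(427.5,97.6,150,-77)
S=snap('scene','scene10');T=snap('top','top10')
for n,im in(('scene',S),('top',T)):
  for c,z in(('green',.031),('yellow',.042),('red',.052)):
    for k in blobs(im,c)[:1]:print(n,c,rectz(n,k,z))
```

```text
t 15.7 p [586.4 334.2 193.5] psi 7.9 q [0.657 0.754 0.004 0.002] F [-0.4 -0.5 -0.2] w 51.6 0.0 j [-0.79  0.74  0.46  1.43 -0.35  1.05 -0.13]
units [-3.97 -5.91 -1.09] turn -12.35
scene green (array([-358.3,    4.9]), array([44.8, 56.8]), 72.6)
scene yellow (array([438. ,  85.3]), array([119.7,  48.4]), 13.3)
scene red (array([626.8, -58.9]), array([72.9, 59.8]), 16.8)
top green (array([581. , 330.7]), array([ 32.7, 130.4]), 8.2)
top yellow (array([427.6,  97.6]), array([113.6,  22.7]), 13.0)
top red (array([610.1, -48.4]), array([74.6, 39.1]), 15.6)
```

Call:
move_arm(
  increments=[
    [0,0,-0.95,-0.33,-0.49,0,1],
    [0,0,-0.95,-0.33,-0.49,0,1],
    [0,0,-0.95,-0.33,-0.49,0,1],
    [0,0,-0.95,-0.33,-0.49,0,1],
    [0,0,-0.95,-0.33,-0.49,0,1],
    [0,0,-0.95,-0.33,-0.49,0,1],
    [0,0,-0.95,-0.33,-0.49,0,1],
    [0,0,-0.95,-0.33,-0.49,0,1],
    [0,0,-0.95,-0.33,-0.49,0,1],
    [0,0,-0.95,-0.33,-0.49,0,1],
    [0,0,-0.95,-0.33,-0.49,0,1],
    [0,0,-0.95,-0.33,-0.49,0,1],
  ],
)

```text
time: 16.95
position: [0.4241, 0.0976, 0.1882]
tcp_rot: [0.986, 0.168, -0.002, 0.0]
wrist_force: [0.2, 0.1, -0.5]
gripper_width: 0.0852
gripper_force: 0.0
```

Call:
move_arm(
  increments=[
    [0,0,-0.9,0,0,-0.4,1],
    [0,0,0,0,0,-0.4,1],
    [0,0,0,0,0,0,1],
    [0,0,0,0,0,0,1],
  ],
)

```text
time: 17.35
position: [0.4252, 0.0983, 0.1569]
tcp_rot: [0.993, 0.116, -0.001, 0.0]
wrist_force: [0.8, 0.8, -0.4]
gripper_width: 0.0855
gripper_force: 0.0
```

Run:
```python
from h import *
st(429,98,29,-76.7)
S=snap('scene','scene11');T=snap('top','top11')
for n,im in(('scene',S),('top',T)):
  for c,z in(('green',.031),('yellow',.042),('red',.052)):
    for k in blobs(im,c)[:1]:print(n,c,rectz(n,k,z))
```

```text
t 17.4 p [425.2  98.3 156.9] psi -76.6 q [ 0.993  0.116 -0.001  0.   ] F [ 0.8  0.8 -0.4] w 85.5 0.0 j [-0.85  0.56  0.86  2.14 -0.65  0.72 -0.9 ]
units [ 0.1  -0.01 -3.2 ] turn -0.01
scene green (array([-358.3,    4.9]), array([44.8, 56.8]), 72.6)
scene yellow (array([440.8,  85.9]), array([125.5,  48.4]), 13.2)
scene red (array([626.7, -59. ]), array([72.6, 60.1]), 17.5)
top green (array([581. , 330.7]), array([ 32.8, 130.4]), 8.1)
top yellow (array([399.2,  91.3]), array([57. , 22.9]), 12.1)
top red (array([610.3, -48.8]), array([74.6, 38.8]), 14.7)
```

Call:
move_arm(
  increments=[
    [0,0,0,0.1,0,-0.5,1],
    [0,0,0,0,0,-0.7,1],
    [0,0,0,0,0,-0.7,1],
    [0,0,0,0,0,-0.7,1],
    [0,0,0,0,0,-0.3,1],
    [0,0,0,0,0,0,1],
    [0,0,0,0,0,0,1],
  ],
)

```text
time: 18.15
position: [0.4305, 0.0984, 0.042]
tcp_rot: [0.993, 0.116, 0.001, -0.0]
wrist_force: [0.4, 0.4, -0.1]
gripper_width: 0.0853
gripper_force: 0.0
```

Run:
```python
from h import *
st(429,98,29,-76.7)
```

```text
t 18.1 p [430.5  98.4  42. ] psi -76.6 q [ 0.993  0.116  0.001 -0.   ] F [ 0.4  0.4 -0.1] w 85.3 0.0 j [-0.64  0.74  0.56  2.21 -0.96  0.45 -0.64]
units [-0.04 -0.01 -0.33] turn -0.01
```

Call:
move_arm(
  increments=[
    [0,0,0,-0.03,0,-0.3,1],
    [0,0,0,0,0,0,1],
    [0,0,0,0,0,0,-1],
    [0,0,0,0,0,0,-1],
    [0,0,0,0,0,0,-1],
    [0,0,0,0,0,0,-1],
    [0,0,0,0,0,0,-1],
    [0,0,0,0,0,0,-1],
    [0,0,0,0,0,0,-1],
  ],
)

```text
time: 19.05
position: [0.4287, 0.0987, 0.0299]
tcp_rot: [0.993, 0.116, 0.0, -0.0]
wrist_force: [-1.1, 0.2, 5.9]
gripper_width: 0.0188
gripper_force: 59.4
```

Run:
```python
from h import *
st(500.8,324.4,160,7.9)
```

```text
t 19.1 p [428.7  98.7  29.9] psi -76.6 q [ 0.993  0.116  0.    -0.   ] F [-1.1  0.2  5.9] w 18.8 59.39927816390991 j [-0.61  0.75  0.51  2.22 -0.99  0.41 -0.61]
units [1.8  5.64 3.25] turn 12.3
```

Call:
move_arm(
  increments=[
    [0,0,0,0,0,0.5,-1],
    [0,0,0,0,0,0.9,-1],
    [0,0,0,0,0,0.9,-1],
    [0,0,0,0,0,0.9,-1],
    [0,0,0.95,0.14,0.4,0.1,-1],
    [0,0,0.95,0.14,0.44,0,-1],
    [0,0,0.95,0.14,0.44,0,-1],
    [0,0,0.95,0.14,0.44,0,-1],
    [0,0,0.95,0.14,0.44,0,-1],
    [0,0,0.95,0.14,0.44,0,-1],
    [0,0,0.95,0.14,0.44,0,-1],
    [0,0,0.95,0.14,0.44,0,-1],
  ],
)

```text
time: 20.25
position: [0.4729, 0.2381, 0.1609]
tcp_rot: [0.839, 0.544, -0.001, -0.0]
wrist_force: [-0.4, -0.5, -1.6]
gripper_width: 0.0191
gripper_force: 58.8
```

Call:
move_arm(
  increments=[
    [0,0,0.95,0.14,0.44,0,-1],
    [0,0,0.95,0.14,0.44,0,-1],
    [0,0,0.95,0.14,0.44,0,-1],
    [0,0,0.95,0.14,0.44,0,-1],
    [0,0,0.9,0.14,0.44,0,-1],
    [0,0,0,0,0,0,-1],
    [0,0,0,0,0,0,-1],
  ],
)

```text
time: 20.95
position: [0.5007, 0.3247, 0.1607]
tcp_rot: [0.657, 0.754, -0.001, -0.0]
wrist_force: [0.5, -0.7, -0.7]
gripper_width: 0.019
gripper_force: 58.8
```

Run:
```python
from h import *
st(500.8,326,36,7.9)
```

```text
t 20.9 p [500.7 324.7 160.7] psi 7.8 q [ 0.657  0.754 -0.001 -0.   ] F [ 0.5 -0.7 -0.7] w 19.0 58.80825340747833 j [-0.88  0.66  0.44  1.7  -0.35  0.86 -0.15]
units [ 0.    0.03 -3.12] turn 0.01
```

Call:
move_arm(
  increments=[
    [0,0,0,0,0.03,-0.5,-1],
    [0,0,0,0,0,-0.7,-1],
    [0,0,0,0,0,-0.7,-1],
    [0,0,0,0,0,-0.6,-1],
    [0,0,0,0,0,-0.3,-1],
    [0,0,0,0,0,0,-1],
    [0,0,0,0,0,0,-1],
  ],
)

```text
time: 21.65
position: [0.502, 0.3264, 0.0503]
tcp_rot: [0.657, 0.754, 0.0, 0.0]
wrist_force: [-0.4, 0.0, -1.1]
gripper_width: 0.0187
gripper_force: 58.8
```

Run:
```python
from h import *
st(500.8,326,36,7.9)
```

```text
t 21.6 p [502.  326.4  50.3] psi 7.9 q [0.657 0.754 0.    0.   ] F [-0.4  0.  -1.1] w 18.7 58.82343292236328 j [-0.83  0.81  0.35  1.77 -0.43  0.64 -0.09]
units [-0.03 -0.01 -0.36] turn 0.01
```

Call:
move_arm(
  increments=[
    [0,0,0,0,0,-0.2,-1],
    [0,0,0,0,0,-0.15,-1],
    [0,0,0,0,0,0,-1],
    [0,0,0,0,0,0,-0.1],
    [0,0,0,0,0,0,-0.1],
    [0,0,0,0,0,0,-0.1],
    [0,0,0,0,0,0,-0.1],
    [0,0,0,0,0,0.5,-0.1],
    [0,0,0,0,0,0.9,-0.1],
    [0,0,0,0,0,0.9,-0.1],
    [0,0,0,0,0,0.9,-0.1],
    [0,0,0,0,0,0,1],
  ],
)

```text
time: 22.85
position: [0.5047, 0.3281, 0.1691]
tcp_rot: [0.657, 0.754, 0.006, 0.002]
wrist_force: [0.1, 0.6, -0.3]
gripper_width: 0.0516
gripper_force: 0.0
```

Run:
```python
from h import *
st(611,-48.7,150,-74.8)
S=snap('scene','scene12');T=snap('top','top12')
for n,im in(('scene',S),('top',T)):
  for c,z in(('green',.031),('yellow',.047),('red',.052)):
    for k in blobs(im,c)[:1]:print(n,c,rectz(n,k,z))
```

```text
t 22.9 p [504.7 328.1 169.1] psi 7.9 q [0.657 0.754 0.006 0.002] F [ 0.1  0.6 -0.3] w 51.6 0.0 j [-0.88  0.65  0.44  1.68 -0.35  0.87 -0.15]
units [ 2.66 -9.42 -0.48] turn -12.03
scene green (array([-358.3,    4.9]), array([44.8, 56.8]), 72.6)
scene yellow (array([505.7, 325.2]), array([ 22.5, 107.4]), 8.0)
scene red (array([626.8, -58.9]), array([72.9, 59.8]), 16.8)
top green (array([584. , 309.4]), array([32.7, 87.5]), 8.2)
top yellow (array([499.8, 304.3]), array([27.9, 78.2]), 8.9)
top red (array([609.8, -48.5]), array([74.1, 39.3]), 15.4)
```

Call:
move_arm(
  increments=[
    [0,0,-0.92,0.2,-0.72,0,1],
    [0,0,-0.92,0.2,-0.72,0,1],
    [0,0,-0.92,0.2,-0.72,0,1],
    [0,0,-0.92,0.2,-0.72,0,1],
    [0,0,-0.92,0.2,-0.72,0,1],
    [0,0,-0.92,0.2,-0.72,0,1],
    [0,0,-0.92,0.2,-0.72,0,1],
    [0,0,-0.92,0.2,-0.72,0,1],
    [0,0,-0.92,0.2,-0.72,0,1],
    [0,0,-0.92,0.2,-0.72,0,1],
    [0,0,-0.92,0.2,-0.72,0,1],
    [0,0,-0.92,0.2,-0.72,0,1],
  ],
)

```text
time: 24.15
position: [0.5965, -0.0196, 0.1616]
tcp_rot: [0.982, 0.189, -0.002, -0.001]
wrist_force: [0.2, -0.2, -0.3]
gripper_width: 0.0852
gripper_force: 0.0
```

Call:
move_arm(
  increments=[
    [0,0,-0.92,0.2,-0.72,-0.3,1],
    [0,0,0,0,0,0,1],
    [0,0,0,0,0,0,1],
  ],
)

```text
time: 24.45
position: [0.6042, -0.0478, 0.1496]
tcp_rot: [0.991, 0.136, -0.002, -0.001]
wrist_force: [-0.2, 0.6, 0.2]
gripper_width: 0.0855
gripper_force: 0.0
```

Run:
```python
from h import *
st(612,-48.5,33,-74.6)
S=snap('scene','scene13')
for k in blobs(S,'red')[:2]:print(rectz('scene',k,.052))
```

```text
t 24.4 p [604.2 -47.8 149.6] psi -74.3 q [ 0.991  0.136 -0.002 -0.001] F [-0.2  0.6  0.2] w 85.5 0.0 j [-0.4   0.78  0.78  1.68 -0.65  0.96 -0.67]
units [ 0.19 -0.02 -2.91] turn -0.04
(array([626.8, -58.9]), array([72.9, 59.8]), 16.8)
(array([611.3, -82.7]), array([18.4, 26.1]), 24.8)
```

Call:
move_arm(
  increments=[
    [0,0,-0.04,0.19,-0.02,-0.5,1],
    [0,0,0,0,0,-0.7,1],
    [0,0,0,0,0,-0.7,1],
    [0,0,0,0,0,-0.5,1],
    [0,0,0,0,0,-0.2,1],
    [0,0,0,0,0,0,1],
    [0,0,0,0,0,0,1],
  ],
)

```text
time: 25.2
position: [0.6136, -0.0479, 0.0484]
tcp_rot: [0.991, 0.135, 0.001, 0.0]
wrist_force: [-1.2, 0.6, 0.9]
gripper_width: 0.0856
gripper_force: 0.0
```

Run:
```python
from h import *
st(612,-48.5,33,-74.6)
```

```text
t 25.2 p [613.6 -47.9  48.4] psi -74.5 q [0.991 0.135 0.001 0.   ] F [-1.2  0.6  0.9] w 85.6 0.0 j [-0.34  0.91  0.68  1.72 -0.77  0.79 -0.59]
units [-0.04 -0.01 -0.38] turn -0.01
```

Call:
move_arm(
  increments=[
    [0,0,0,0,0,-0.38,1],
    [0,0,0,0,0,0,1],
    [0,0,0,0,0,0,-1],
    [0,0,0,0,0,0,-1],
    [0,0,0,0,0,0,-1],
    [0,0,0,0,0,0,-1],
    [0,0,0,0,0,0,-1],
    [0,0,0,0,0,0,-1],
  ],
)

```text
time: 26.0
position: [0.6135, -0.0484, 0.0329]
tcp_rot: [0.991, 0.134, 0.001, 0.0]
wrist_force: [0.7, 1.0, 3.3]
gripper_width: 0.0376
gripper_force: 61.5
```

Run:
```python
from h import *
st(425,314,170,7.9)
```

```text
t 26.0 p [613.5 -48.4  32.9] psi -74.6 q [0.991 0.134 0.001 0.   ] F [0.7 1.  3.3] w 37.6 61.47842288017273 j [-0.33  0.93  0.66  1.73 -0.79  0.77 -0.57]
units [-4.71  9.06  3.43] turn 12.0
```

Call:
move_arm(
  increments=[
    [0,0,0,0,0,0.5,-1],
    [0,0,0,0,0,0.9,-1],
    [0,0,0,0,0,0.9,-1],
    [0,0,0,0,0,0.9,-1],
    [0,0,0.92,-0.36,0.7,0.2,-1],
    [0,0,0.92,-0.36,0.7,0,-1],
    [0,0,0.92,-0.36,0.7,0,-1],
    [0,0,0.92,-0.36,0.7,0,-1],
    [0,0,0.92,-0.36,0.7,0,-1],
    [0,0,0.92,-0.36,0.7,0,-1],
    [0,0,0.92,-0.36,0.7,0,-1],
    [0,0,0.92,-0.36,0.7,0,-1],
  ],
)

```text
time: 27.2
position: [0.4963, 0.1765, 0.1676]
tcp_rot: [0.837, 0.547, -0.001, -0.0]
wrist_force: [0.6, 1.1, -2.0]
gripper_width: 0.0372
gripper_force: 60.8
```

Call:
move_arm(
  increments=[
    [0,0,0.92,-0.36,0.7,0,-1],
    [0,0,0.92,-0.36,0.7,0,-1],
    [0,0,0.92,-0.36,0.7,0,-1],
    [0,0,0.92,-0.36,0.7,0,-1],
    [0,0,0.92,-0.36,0.7,0,-1],
    [0,0,0,0,0,0,-1],
    [0,0,0,0,0,0,-1],
  ],
)

```text
time: 27.9
position: [0.4248, 0.3158, 0.1676]
tcp_rot: [0.658, 0.753, -0.001, -0.0]
wrist_force: [0.1, -0.8, -1.9]
gripper_width: 0.0372
gripper_force: 60.8
```

Run:
```python
from h import *
st(426.5,314,39,7.9)
```

```text
t 27.9 p [424.8 315.8 167.6] psi 7.7 q [ 0.658  0.753 -0.001 -0.   ] F [ 0.1 -0.8 -1.9] w 37.2 60.83044767379761 j [-0.98  0.57  0.46  1.88 -0.35  0.78 -0.2 ]
units [ 0.04 -0.04 -3.22] turn 0.02
```

Call:
move_arm(
  increments=[
    [0,0,0.02,0.04,-0.04,-0.5,-1],
    [0,0,0,0,0,-0.7,-1],
    [0,0,0,0,0,-0.7,-1],
    [0,0,0,0,0,-0.6,-1],
    [0,0,0,0,0,-0.3,-1],
    [0,0,0,0,0,-0.1,-1],
    [0,0,0,0,0,0,-1],
  ],
)

```text
time: 28.6
position: [0.428, 0.3134, 0.0524]
tcp_rot: [0.658, 0.753, -0.0, 0.0]
wrist_force: [-0.5, -0.7, -2.1]
gripper_width: 0.0374
gripper_force: 60.9
```

Run:
```python
from h import *
st(426.5,314,39,7.9)
```

```text
t 28.6 p [428.  313.4  52.4] psi 7.7 q [ 0.658  0.753 -0.     0.   ] F [-0.5 -0.7 -2.1] w 37.4 60.9330153465271 j [-0.89  0.74  0.34  1.96 -0.46  0.52 -0.09]
units [-0.04  0.02 -0.33] turn 0.03
```

Call:
move_arm(
  increments=[
    [0,0,0,0,0,-0.2,-1],
    [0,0,0,0,0,-0.13,-1],
    [0,0,0,0,0,0,-1],
    [0,0,0,0,0,0,0.35],
    [0,0,0,0,0,0,0.35],
    [0,0,0,0,0,0,0.35],
    [0,0,0,0,0,0,0.35],
    [0,0,0,0,0,0.5,0.35],
    [0,0,0,0,0,0.9,0.35],
    [0,0,0,0,0,0.9,0.35],
    [0,0,0,0,0,0.9,0.35],
    [0,0,0,0,0,0.9,-1],
  ],
)

```text
time: 29.8
position: [0.4266, 0.3137, 0.2045]
tcp_rot: [0.657, 0.754, -0.001, -0.0]
wrist_force: [0.9, 0.6, -0.9]
gripper_width: 0.0443
gripper_force: 0.0
```

Call:
move_arm(
  increments=[
    [0,0,0,0.3,-0.8,0.9,-1],
    [0,0,0,0.3,-0.8,0.9,-1],
    [0,0,0,0,-0.8,0.7,-1],
    [0,0,0,0,-0.8,0,-1],
    [0,0,0,0,-0.8,0,-1],
    [0,0,0,0,0,0,-1],
  ],
)

```text
time: 30.4
position: [0.4509, 0.1483, 0.3038]
tcp_rot: [0.661, 0.751, -0.001, 0.0]
wrist_force: [-0.1, -0.6, 1.5]
gripper_width: -0.0003
gripper_force: 0.0
```

Run:
```python
from h import *
st()
S=snap('scene','scene14');T=snap('top','top14')
for n,im in(('scene',S),('top',T)):
  for c,z in(('green',.031),('yellow',.047),('red',.057)):
    for k in blobs(im,c)[:1]:print(n,c,rectz(n,k,z))
a=np.zeros((400,800,3),np.uint8);B=cv2.imread('pics/top14.png');C=cv2.imread('pics/scene14.png')
a[:,:400]=cv2.resize(B[120:245,90:215],(400,400),interpolation=2);a[:,400:]=cv2.resize(C[45:195,265:415],(400,400),interpolation=2);cv2.imwrite('pics/crop11.png',a)
```

```text
t 30.4 p [450.9 148.3 303.8] psi 7.3 q [ 0.661  0.751 -0.001  0.   ] F [-0.1 -0.6  1.5] w -0.3 0.0 j [-0.8   0.32  0.59  1.84 -0.2   1.05 -0.01]
scene green (array([-358.3,    4.9]), array([44.8, 56.8]), 72.6)
scene yellow (array([506.7, 325.3]), array([ 24.4, 107.4]), 7.7)
scene red (array([439.4, 298.8]), array([44. , 98.1]), 20.2)
top green (array([567.4, 367.2]), array([63.9, 28.7]), 75.7)
top yellow (array([494.1, 347. ]), array([25.8, 65.8]), 7.5)
top red (array([420.8, 326.6]), array([38.7, 36.4]), 10.7)
```

View pics/crop11.png

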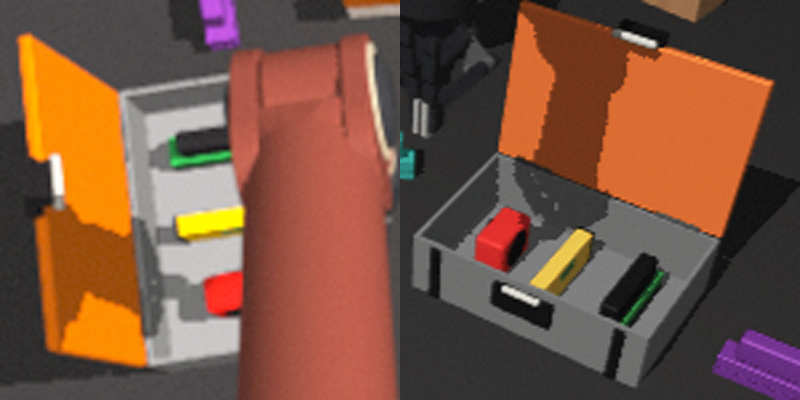

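All three tools lie flat in the case. I now go over the lid to its far, outer side.

Call:
move_arm(
  increments=[
    [0,0,0,0.06,0.5,0.8,-1],
    [0,0,0,0.06,0.6,0.8,-1],
    [0,0,0,0.06,0.7,0.8,-1],
    [0,0,0,0.06,0.91,0,-1],
    [0,0,0,0.06,0.91,0,-1],
    [0,0,0,0.06,0.91,0,-1],
    [0,0,0,0.06,0.91,0,-1],
    [0,0,0,0.06,0.91,0,-1],
    [0,0,0,0.06,0.91,0,-1],
    [0,0,0,0.06,0.91,0,-1],
    [0,0,0,0,0.91,0,-1],
    [0,0,0,0,0,0,-1],
  ],
)

```text
time: 31.7
position: [0.4708, 0.5252, 0.3947]
tcp_rot: [0.653, 0.757, -0.002, -0.003]
wrist_force: [-0.4, 0.2, -0.1]
gripper_width: -0.0001
gripper_force: 0.0
```

Run:
```python
from h import *
st(474.8,512.5,252,7.9)
```

```text
t 31.7 p [470.8 525.2 394.7] psi 8.5 q [ 0.653  0.757 -0.002 -0.003] F [-0.4  0.2 -0.1] w -0.1 0.0 j [-1.08  0.68  0.5   0.95 -0.31  1.57 -0.53]
units [ 0.1  -0.32 -3.57] turn -0.08
```

Call:
move_arm(
  increments=[
    [0,0,-0.08,0.1,-0.2,-0.5,-1],
    [0,0,0,0,0,-0.8,-1],
    [0,0,0,0,0,-0.8,-1],
    [0,0,0,0,0,-0.8,-1],
    [0,0,0,0,0,-0.5,-1],
    [0,0,0,0,0,0,-1],
  ],
)

```text
time: 32.3
position: [0.4762, 0.5092, 0.2584]
tcp_rot: [0.66, 0.751, -0.005, -0.001]
wrist_force: [-0.7, 0.4, 0.0]
gripper_width: -0.0003
gripper_force: 0.0
```

Run:
```python
from h import *
st(481,468,252,7.9)
S=snap('scene','scene15');C=cv2.imread('pics/scene15.png');cv2.imwrite('pics/crop12.png',cv2.resize(C[0:195,240:500],(800,600),interpolation=2))
```

```text
t 32.3 p [476.2 509.2 258.4] psi 7.3 q [ 0.66   0.751 -0.005 -0.001] F [-0.7  0.4  0. ] w -0.3 0.0 j [-1.09  0.73  0.48  1.25 -0.33  1.25 -0.47]
units [ 0.12 -1.03 -0.16] turn 0.08
```

View pics/crop12.png

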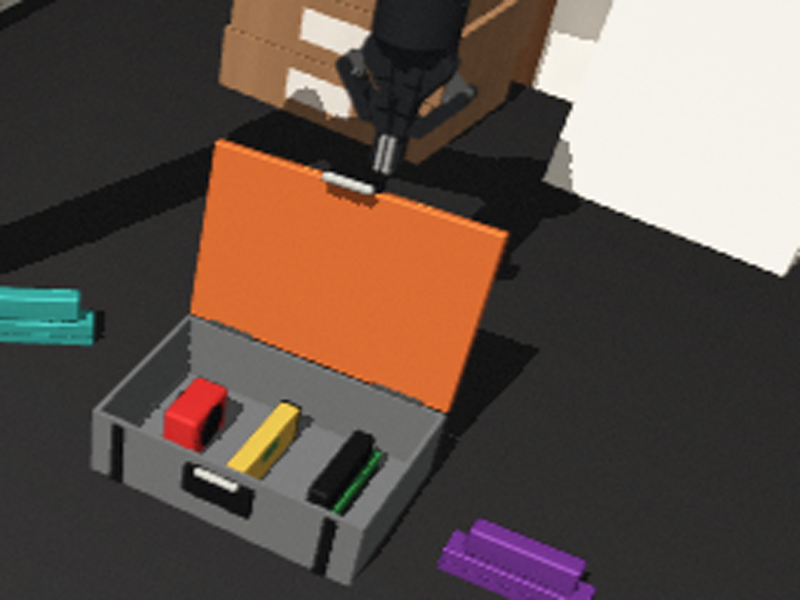

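Picture: the closed fingers stand behind the lid, just beside the middle of its free edge, with the tips hidden below the edge. I push it over.

Call:
move_arm(
  increments=[
    [0,0,0.08,0.07,-0.5,-0.16,-1],
    [0,0,0,0.07,-0.5,0,-1],
    [0,0,0,0.05,-0.35,0,-1],
    [0,0,0,0.05,-0.35,0,-1],
    [0,0,0,0.05,-0.35,0,-1],
    [0,0,0,0,0,0,-1],
  ],
)

```text
time: 32.95
position: [0.4921, 0.4247, 0.2578]
tcp_rot: [0.659, 0.752, 0.0, 0.001]
wrist_force: [-0.9, -1.2, 0.4]
gripper_width: -0.0
gripper_force: 0.0
```

```bash
cat >> h.py <<'E'
def lidst():
    p=env.get_obs()['position']*1000; d=p[:2]-np.array([488.5,413.5]); print('a_c',round(float(d@np.array([-.137,.9905])),1),'v',round(float(d@np.array([-.9905,-.137])),1),'z',p[2].round(1))
E
python3 - <<'E'
from h import *
st();lidst()
E
```

```text
t 33.0 p [492.1 424.7 257.8] psi 7.6 q [0.659 0.752 0.    0.001] F [-0.9 -1.2  0.4] w -0.0 0.0 j [-1.02  0.65  0.49  1.42 -0.32  1.15 -0.35]
a_c 10.6 v -5.1 z 257.8
```

```bash
cat >> h.py <<'E'
def lidang(tag):
    S=snap('scene',tag); f=cv2.cvtColor(S,cv2.COLOR_RGB2HSV); m=cv2.inRange(f,(3,150,60),(16,255,255)); m[:20]=0; m[:,:275]=0; m[205:]=0; m[:60,410:]=0
    cs=sorted(cv2.findContours(m,0,1)[0],key=cv2.contourArea)[-2:]
    for c in cs: print('orange',cv2.contourArea(c),cv2.approxPolyDP(c,3,True)[:,0].tolist())
    U=np.array([-.137,.9905]);V=np.array([-.9905,-.137])
    for th in (1.74,1.57,1.4,1.2,1.0,.8,.6,.4,.2,.09,0):
        pts=[np.array([488.5,413.5])+U*(-185*np.cos(th))+V*v for v in(-140,140)]
        print(th,[proj('scene',[*(p/1000),(75+185*np.sin(th))/1000]).round().tolist() for p in pts],end=' ')
    print()
E
python3 - <<'E'
from h import *
lidang('scene16')
E
```

```text
orange 57.5 [[367, 204], [385, 204], [374, 198]]
orange 4779.0 [[303, 51], [301, 101], [386, 132], [400, 82], [362, 69], [351, 72], [337, 67], [338, 61]]
1.74 [[404.0, 76.0], [310.0, 44.0]] 1.57 [[400.0, 80.0], [305.0, 48.0]] 1.4 [[395.0, 87.0], [299.0, 54.0]] 1.2 [[388.0, 98.0], [292.0, 63.0]] 1.0 [[381.0, 110.0], [285.0, 74.0]] 0.8 [[374.0, 123.0], [279.0, 86.0]] 0.6 [[368.0, 137.0], [274.0, 99.0]] 0.4 [[362.0, 151.0], [270.0, 111.0]] 0.2 [[358.0, 163.0], [268.0, 123.0]] 0.09 [[356.0, 169.0], [267.0, 129.0]] 0 [[355.0, 174.0], [267.0, 134.0]]
```

Call:
move_arm(
  increments=[
    [0,0,0,0.05,-0.36,-0.12,-1],
    [0,0,0,0.055,-0.4,-0.09,-1],
    [0,0,0,0.055,-0.4,-0.09,-1],
    [0,0,0,0.05,-0.36,-0.15,-1],
    [0,0,0,0.05,-0.36,-0.15,-1],
    [0,0,0,0.045,-0.33,-0.22,-1],
    [0,0,0,0.045,-0.33,-0.22,-1],
    [0,0,0,0,0,0,-1],
  ],
)

```text
time: 33.8
position: [0.5048, 0.3218, 0.2134]
tcp_rot: [0.659, 0.752, -0.003, 0.0]
wrist_force: [-0.7, -0.4, -0.4]
gripper_width: 0.0001
gripper_force: 0.0
```

Run:
```python
from h import *
st();lidst();lidang('scene17')
```

```text
t 33.8 p [504.8 321.8 213.4] psi 7.6 q [ 0.659  0.752 -0.003  0.   ] F [-0.7 -0.4 -0.4] w 0.1 0.0 j [-0.9   0.61  0.48  1.63 -0.32  0.99 -0.18]
a_c -93.1 v -3.6 z 213.4
orange 265.5 [[282, 85], [297, 99], [316, 104], [317, 98]]
orange 493.5 [[330, 111], [385, 133], [374, 119], [336, 105]]
1.74 [[404.0, 76.0], [310.0, 44.0]] 1.57 [[400.0, 80.0], [305.0, 48.0]] 1.4 [[395.0, 87.0], [299.0, 54.0]] 1.2 [[388.0, 98.0], [292.0, 63.0]] 1.0 [[381.0, 110.0], [285.0, 74.0]] 0.8 [[374.0, 123.0], [279.0, 86.0]] 0.6 [[368.0, 137.0], [274.0, 99.0]] 0.4 [[362.0, 151.0], [270.0, 111.0]] 0.2 [[358.0, 163.0], [268.0, 123.0]] 0.09 [[356.0, 169.0], [267.0, 129.0]] 0 [[355.0, 174.0], [267.0, 134.0]]
```

Call:
move_arm(
  increments=[
    [0,0,0,0.037,-0.26,-0.27,-1],
    [0,0,0,0.037,-0.26,-0.27,-1],
    [0,0,0,0.03,-0.22,-0.34,-1],
    [0,0,0,0.03,-0.22,-0.34,-1],
    [0,0,0,0.02,-0.14,-0.36,-1],
    [0,0,0,0.02,-0.14,-0.36,-1],
    [0,0,0,0.01,-0.07,-0.3,-1],
    [0,0,0,0,0,0,-1],
  ],
)

```text
time: 34.65
position: [0.5112, 0.2714, 0.1234]
tcp_rot: [0.658, 0.753, -0.003, -0.001]
wrist_force: [0.1, -0.5, -0.6]
gripper_width: -0.0
gripper_force: 0.0
```

Run:
```python
from h import *
st();lidst();lidang('scene18')
```

```text
t 34.6 p [511.2 271.4 123.4] psi 7.7 q [ 0.658  0.753 -0.003 -0.001] F [ 0.1 -0.5 -0.6] w -0.0 0.0 j [-0.78  0.69  0.42  1.78 -0.38  0.76 -0.03]
a_c -143.9 v -3.0 z 123.4
orange 221.5 [[303, 21], [309, 39], [309, 31], [323, 21], [332, 24], [341, 35], [352, 24], [343, 26], [339, 20], [341, 25], [337, 29], [332, 20], [314, 20], [313, 27], [312, 21]]
orange 2770.5 [[275, 121], [275, 130], [318, 145], [321, 150], [358, 166], [385, 132], [345, 116], [340, 125], [325, 131], [318, 140], [313, 134], [314, 126], [305, 116], [289, 126], [303, 113], [301, 99]]
1.74 [[404.0, 76.0], [310.0, 44.0]] 1.57 [[400.0, 80.0], [305.0, 48.0]] 1.4 [[395.0, 87.0], [299.0, 54.0]] 1.2 [[388.0, 98.0], [292.0, 63.0]] 1.0 [[381.0, 110.0], [285.0, 74.0]] 0.8 [[374.0, 123.0], [279.0, 86.0]] 0.6 [[368.0, 137.0], [274.0, 99.0]] 0.4 [[362.0, 151.0], [270.0, 111.0]] 0.2 [[358.0, 163.0], [268.0, 123.0]] 0.09 [[356.0, 169.0], [267.0, 129.0]] 0 [[355.0, 174.0], [267.0, 134.0]]
```

Call:
move_arm(
  increments=[
    [0,0,0,0,-0.03,-0.15,-1],
    [0,0,0,0,0,-0.1,-1],
    [0,0,0,0,0,-0.1,-1],
    [0,0,0,0,0,0,-1],
  ],
)

```text
time: 35.1
position: [0.513, 0.272, 0.1162]
tcp_rot: [0.657, 0.754, 0.001, -0.0]
wrist_force: [-7.0, -3.4, 25.6]
gripper_width: 0.0003
gripper_force: 12.7
```

Call:
move_arm(
  increments=[
    [0,0,0,0,0,-0.1,-1],
    [0,0,0,0,0,-0.1,-1],
    [0,0,0,0,0,0,-1],
  ],
)

```text
time: 35.4
position: [0.513, 0.2709, 0.1078]
tcp_rot: [0.658, 0.753, 0.001, 0.0]
wrist_force: [-0.6, -1.9, 2.6]
gripper_width: 0.0001
gripper_force: 1.6
```

Call:
move_arm(
  increments=[
    [0,0,0,0,0,-0.08,-1],
    [0,0,0,0,0,0,-1],
  ],
)

```text
time: 35.6
position: [0.5133, 0.2717, 0.1038]
tcp_rot: [0.658, 0.753, 0.001, 0.0]
wrist_force: [-3.8, -3.0, 21.8]
gripper_width: 0.0001
gripper_force: 10.4
```

Call:
move_arm(
  increments=[
    [0,0,0,0,0,-0.05,-1],
    [0,0,0,0,0,0,-1],
  ],
)

```text
time: 35.8
position: [0.5134, 0.2717, 0.1036]
tcp_rot: [0.658, 0.753, 0.002, -0.0]
wrist_force: [-7.8, -3.7, 31.3]
gripper_width: 0.0004
gripper_force: 15.6
```

Call:
move_arm(
  increments=[
    [0,0,0,0,0,0.5,-1],
    [0,0,0,0,0,0.8,-1],
    [0,0,0,0,0,0.8,-1],
    [0,0,0,0,-0.8,0.8,-1],
    [0,0,0,0,-0.8,0.5,-1],
    [0,0,0,0,-0.8,0,-1],
    [0,0,0,0,-0.8,0,-1],
    [0,0,0,0,-0.8,0,-1],
    [0,0,0,0,-0.8,0,-1],
    [0,0,0,0,0,0,-1],
  ],
)

```text
time: 36.8
position: [0.5122, 0.0742, 0.2347]
tcp_rot: [0.661, 0.751, -0.001, 0.001]
wrist_force: [0.2, 0.0, 0.4]
gripper_width: -0.0001
gripper_force: 0.0
```

Run:
```python
from h import *
st();lidang('scene19')
T=snap('top','top19');C=cv2.imread('pics/scene19.png');B=cv2.imread('pics/top19.png')
o=np.zeros((600,800,3),np.uint8);o[:384//1,:512]=C;o[384:,:]=0
o=np.zeros((600,800,3),np.uint8);o[:300,:400]=cv2.resize(C,(400,300));o[:300,400:]=cv2.resize(B,(400,300));o[300:,:400]=cv2.resize(C[75:195,255:415],(400,300),interpolation=2);o[300:,400:]=cv2.resize(C[280:384,80:219],(400,300),interpolation=2);cv2.imwrite('pics/final.png',o)
```

```text
t 36.8 p [512.2  74.2 234.7] psi 7.3 q [ 0.661  0.751 -0.001  0.001] F [0.2 0.  0.4] w -0.1 0.0 j [-0.53  0.46  0.51  1.83 -0.27  0.92  0.23]
orange 57.5 [[367, 204], [385, 204], [374, 198]]
orange 3780.0 [[279, 138], [306, 146], [357, 171], [385, 132], [300, 100], [292, 108], [295, 117], [300, 118], [312, 109], [291, 132]]
1.74 [[404.0, 76.0], [310.0, 44.0]] 1.57 [[400.0, 80.0], [305.0, 48.0]] 1.4 [[395.0, 87.0], [299.0, 54.0]] 1.2 [[388.0, 98.0], [292.0, 63.0]] 1.0 [[381.0, 110.0], [285.0, 74.0]] 0.8 [[374.0, 123.0], [279.0, 86.0]] 0.6 [[368.0, 137.0], [274.0, 99.0]] 0.4 [[362.0, 151.0], [270.0, 111.0]] 0.2 [[358.0, 163.0], [268.0, 123.0]] 0.09 [[356.0, 169.0], [267.0, 129.0]] 0 [[355.0, 174.0], [267.0, 134.0]]
```

View pics/final.png

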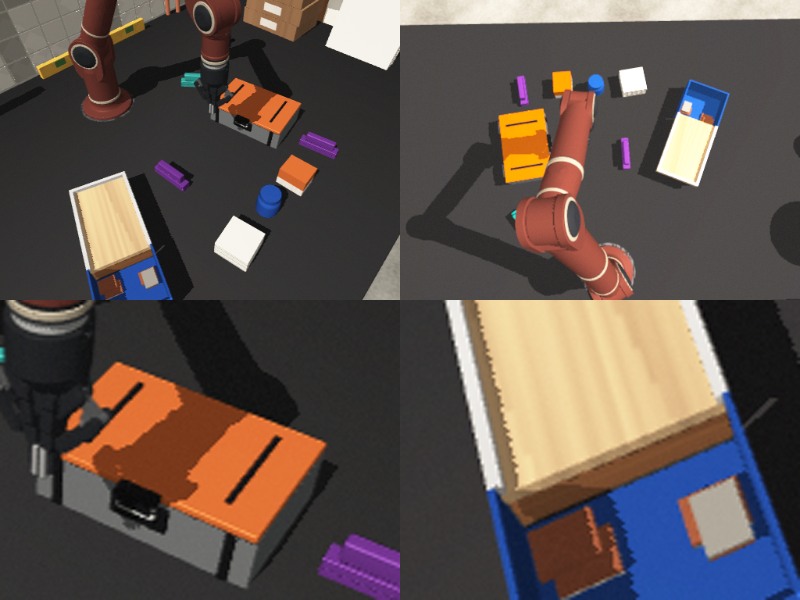

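The final view shows the lid flush on the case and hooked, the board clear, the offcuts in the tray, and the tiles, jar and carton where they were. When pressing, the fingertips stopped at about 87 mm, the height of a fully shut lid.

```bash
python3 -c "
from cell import env
print(env.hand_in())"
```

```text
the job is handed in; nothing more can be done
None
```

Handed in at about 37 s, verdict not shown: all four offcuts are in the tray, the scraper, level and tape are packed in the case (the knife was absent), the lid is snapped shut, and the tiles, jar and carton were left alone.

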